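# Close up the water can after filling

## Robot

A 6-joint arm with a two-finger parallel gripper is mounted at the origin on the work surface. World frame = base frame: x ahead of the robot, y to its left, z up, the work surface at z = 0. Lengths are in m, angles in rad, forces in N, time in s.
With the tool pointing down it reaches from about 0.275 to 0.85 m from the base axis. Payload 19 kg.
Tool frame: the origin (TCP) lies midway between the tips of the shut fingers; the grasp point (between the pads) lies 19 mm behind it; z points along the fingers, y is the direction in which the jaws open and shut (so a half turn about z gives the same grasp; the last joint's range is limited). The gripper opens to 85 mm and grips with 20 to 120 N. Pads are 22 mm wide; open, the fingers measure 114 mm over their backs; the gripper's body (76 mm by 85 mm) begins 54 mm behind the grasp point. The pads swing forward as they close: fully open they stand 13 mm farther back than shut.
Start: joints at [-1.372, 0.15, 1.437, -0, 1.554, -0.134], TCP at [0.188, -0.543, 0.231] pointing down, gripper open.
Joint ranges: [-2.8, 2.8], [-0.68, 2.1], [0.12, 2.68], [-1.39, 4.53], [0.16, 2.79], [-2.81, 2.81]. Speed limits (rad/s): [1.89, 1.89, 2.22, 3.01, 3.01, 3.01].

## Interface

Orientations are given as a unit quaternion [w, x, y, z].
In Python, from rig import ctrl, snapshot, calibration gives the robot as it stands. The module is installed in compiled form; this text tells all that it offers.
- The arm moves only by the tool move_arm, never from a script. Its argument "moves" is a list of rows, each a list of 2 entries, a list of its own where there are three numbers: the shift along the tool's x, y, z in mm, then the turn, a rotation vector about the tool's x, y, z in rad. In form: [[[tx, ty, tz], [rx, ry, rz]], ...]. A call has 1 to 5 rows; each row shifts and turns the commanded pose from where the row before left it, along the tool's axes as they then stand; what a row does not reach is not made up. A row lasts 1/8 s, in which the tool goes at most 62.5 mm and 10.7 degrees, less where a joint would pass 70% of its speed; a pose out of reach is approached as far as the arm can. A call is refused whole if a number of a shift passes 62.5 or a number of a turn 0.188, either way. A call with a gripper value outside its range is refused whole. "hand" is the closure, from -1 (fully open) to 1 (shut), set as the call begins (left out, the last holds). The fingers move at their own pace and stop on an object; the grip force is fixed at half the most. Time passes only in rows, so rows that do not move let the fingers close. It gives the time, the measured TCP pose, the force and the opening at its end, in the units of the state.
- ctrl.read_state(): the state, without advancing time (a new reading comes with each control period).
- snapshot(name): name is "scene" or "top" or "wrist"; returns the picture (480x640x3 uint8, blue, green, red); there is no depth.
- calibration(name): a dict with "fx", "fy", "cx", "cy" (pixels), "position" and "orientation" of the camera in the world. Camera axes: x right, y up, looking along -z (the intrinsics and any distortion apply to the point x, -y, -z); pixel columns grow to the right and rows downward; lengths in m; the calibration is good to about 2 mm. A picture is of the moment at which its call begins: read the wrist's pose just before it. calibration takes no time and is no camera call; for the wrist camera it gives the pose at the moment of the call.
- ctrl.close_job(): hands the job in, once; it reports no verdict.
The state is a dict: "time": time; "joint_positions": joint angles; "joint_vel": joint speeds; "joint_torque": joint torques, N m; "position": TCP position; "tcp_rot": TCP orientation; "force": force on the tool from outside, world axes, zero at the start; "wrist_torque": the same for the moment, N m; "opening": finger opening in m.
Only numpy, scipy, OpenCV 4.12 (cv2) and the standard library are available. Lean on these libraries where they do the work, as an engineer would, in place of code of your own. Each camera call takes 0.05 s, during which the arm holds its last target.

## Task

The water can by the sink has been filled: take the funnel out of its neck and leave it in the stainless pot, then swing the tethered filler cap over onto the neck and screw it down tight, clockwise to its stop. Screw the small vent cap on top of the can down tight as well, and leave the can closed, with the pot, measuring cup, salt shaker and trivet standing where they are.

Things in the scene. Friction and masses are not known exactly. Their poses are not given: they have to be found in the camera images.
- can: Off-white 8-litre plastic water can, full, fixed: 250 (x) by 180 (y) mm, flat top 195 mm high. Origin: centre of its underside; x to its rear, y left, z up; its front (-x) faces the robot. The front shoulder slopes at 30 degrees from height 137 mm at the front edge to the flat top at x = -25 mm; the filler neck stands square on it.
- neck_foot (a point): Where the neck's axis leaves the shoulder, (-75, 0, 166) mm in the can's frame; axes those of the can. The axis leans 30 degrees to the front: outward along (-0.5, 0, 0.866) in the can's frame. Neck: a tube 39 mm outside, 33 mm inside, 35 mm long above the shoulder, with a collar 51 mm across and 6 mm high at its foot.
- can_handle (a point): Middle of the can's carrying handle, a fixed bar 20 mm thick along the can's y above the rear of the flat top, 124 mm long, 49 mm high over the flat top; this point is at (90, 0, 234) mm in the can's frame. Not to be used; in the way only.
- funnel: Grey funnel, 70 g, loose, in the neck at the start, axis about along the neck's. Origin: on its axis where stem and cone meet, 37 mm out along the neck's axis from its foot; z up its axis to the mouth. Stem 36 mm long below the origin, 28 tapering to 24 mm; cone 46 mm high, 90 mm across its mouth. A handle block sticks out to its -y (the can's right).
- funnel_handle (a point): Middle of the funnel's handle block, at (0, -64, 36) mm in the funnel's frame, axes those of the funnel. The block is 11 mm thick (funnel x), 24 mm tall (z) and free of the cone for 36 mm along y, ending 82 mm off the funnel's axis.
- funnel_middle (a point): A point on the funnel's axis inside the cone, 15 mm above the funnel's origin.
- pot: Empty stainless pot, 190 mm across its rim and 100 mm high, wall 3 mm, two small side handles; loose, 0.8 kg, upright. Origin: centre of its underside.
- cap_strap (a joint): Hinge of the black strap tethering the filler cap, rad. 0: cap seated on the neck, coaxial; about 2.4 (start, its stop): thrown back behind the neck, upright above the flat top, mouth to the front. Axis along the can's y through (-48, 0, 195) mm in the can's frame. Loose: pushed forward below about 1.3 rad the cap falls onto the neck by itself, above 1.6 it falls back.
- filler_cap (a joint): Turn of the filler cap about its axis, rad, 0 to 2.3, growing clockwise as seen on its top. 0 to 0.3: loose (start); 2.3: tight, at its stop. The thread draws it 4 mm down over the full turn and then holds it on the neck; it starts only with the cap seated on the neck. Turning takes about 0.12 N m.
- filler_cap_top (a point): Centre of the filler cap's top face, z the cap's axis out of its top. Cap: black, ribbed, 52 mm across, 24 mm high below this point. A boss on top, 13 mm high, carries the strap's loop; the strap, 10 mm wide, passes over the top and down past the rim at the hinge side (up the slope when on the neck). On the neck: 42 (loose) to 38 mm (tight) out from the neck's foot.
- vent_cap (a joint): Turn of the vent cap about its upright axis, rad, 0 to 1.3, growing clockwise from above. 0 to 0.3: loose (start); 1.3: tight, at its stop. It sinks 2.3 mm over the full turn and does not come off. Turning takes about 0.05 N m.
- vent_cap_top (a point): Centre of the vent cap's top face. The cap is black, ribbed, 28 mm across and 22 mm high below this point, upright on the can's flat top at x = 20, y = 58 mm in the can's frame; this point lies 218 to 221 mm above the counter.
- measuring_cup: Green plastic measuring cup with a side handle, 84 mm across, 95 mm high, upright, bystander. Origin: centre of its underside.
- salt_shaker: Glass salt shaker with a steel top, 48 mm across, 84 mm high, upright, bystander. Origin: centre of its underside.
- trivet: Dark hard silicone trivet, a disc 170 mm across and 7.5 mm thick, flat on the counter, bystander. Origin: centre of its underside.
There are look-alikes about, which are no part of the job. Leave any pink or red look-alike of the funnel alone.

How it is judged:
On the way, in this order (a step that is already met when the one before it is completed fails the run):
1. the funnel is out of the neck and left in the pot (horizontal distance between funnel_middle and pot below 0.08 m and z of funnel_middle in the frame of pot below 0.095 m and contact force between the fingers and funnel below 0.2 N), for 0.2 s.
2. the filler cap has been swung over and sits on the neck (value of joint cap_strap below 0.06 rad), for 0.1 s.
3. the filler cap is screwed down tight (value of joint cap_strap below 0.06 rad and value of joint filler_cap above 2.15 rad), for 0.2 s.
At the end, for the whole second after the job is handed in: Funnel lying or standing at rest inside the pot; filler cap on the neck (strap within 0.06 rad of home) and screwed to within 0.15 rad of its stop; vent cap within 0.12 rad of its stop; pot upright and within 40 mm of its start (all of step 1 and all of step 3 and linear speed of funnel below 0.03 m/s and value of joint vent_cap above 1.18 rad and distance of pot from where it was at the start of the episode below 0.04 m and angle between pot's own z axis and vertical below 0.1 rad); the robot touches nothing.
It fails at once if the measuring cup is pushed more than 30 mm or tipped (distance of measuring_cup from where it was at the start of the episode above 0.03 m or angle between measuring_cup's own z axis and vertical above 0.35 rad).
It fails at once if the salt shaker is pushed more than 30 mm or tipped (distance of salt_shaker from where it was at the start of the episode above 0.03 m or angle between salt_shaker's own z axis and vertical above 0.35 rad).
It fails at once if the trivet is pushed more than 30 mm or tipped (distance of trivet from where it was at the start of the episode above 0.03 m or angle between trivet's own z axis and vertical above 0.35 rad).
It fails at once if the pot is tipped or shoved away (distance of pot from where it was at the start of the episode above 0.06 m or angle between pot's own z axis and vertical above 0.35 rad).
It also fails if it takes over 72 s, if anything falls off the work surface, if the arm or the gripper's body presses on something with over 40 N, if the wrist force passes 120 N, or if a joint passes its speed limit or range.

## Working session

There is one attempt and no reset: what is moved stays moved. The work goes in short steps, Python scripts to look and compute and a tool call to move; the robot and the scene stay as the last step left them, time stands still between calls to the robot, and variables do not carry over. Pictures are saved under pics/ and viewed, and the job is handed in when it is done.

Besides the shell and the picture viewer there is one more tool, called as name([rows], argument=value, ...), one row to a line, values as JSON. move_arm: Moves the arm, as the interface text tells. Its arguments: {"type":"object","properties":{"moves":{"type":"array"},"hand":{"type":"number"}},"required":["moves"]}

```bash
mkdir -p pics; python3 - <<'E'
from rig import ctrl,snapshot,calibration
import cv2
for n in ("scene","top"):
    cv2.imwrite(f"pics/{n}0.png",snapshot(n)); print(n,calibration(n))
print(ctrl.read_state())
E
```

```text
scene {'fx': 561.6967550812944, 'fy': 561.6967550812944, 'cx': 311.15422923471897, 'cy': 248.91306310923918, 'position': array([ 1.46054395, -0.2984007 ,  1.34029634]), 'orientation': array([0.75925267, 0.26929904, 0.20192971, 0.55698994])}
top {'fx': 523.5741576439387, 'fy': 523.5741576439387, 'cx': 312.67418179206146, 'cy': 227.6507554012765, 'position': array([ 0.41514599, -0.03865478,  1.3776091 ]), 'orientation': array([ 0.70996102,  0.04713976, -0.02724591, -0.70213307])}
{'time': 0.1, 'joint_positions': array([-1.37203151e+00,  1.50957995e-01,  1.43791472e+00,  2.69910310e-05,
        1.55377990e+00, -1.34015510e-01]), 'joint_vel': array([-0.00021446, -0.00169792, -0.00158168,  0.00046253,  0.00037883,
       -0.00042877]), 'joint_torque': array([ 4.78831324e-03, -7.14381123e+01, -5.71794677e+01,  2.26871898e-04,
        7.20268727e-03, -4.51153926e-05]), 'position': array([ 0.18777856, -0.54326687,  0.2307493 ]), 'tcp_rot': array([-5.30139461e-04,  9.86188965e-01,  1.65623197e-01, -3.66856745e-06]), 'force': array([ 0.1343087 , -0.34291767, -0.46021564]), 'wrist_torque': array([ 0.01813469, -0.00542973,  0.00102788]), 'opening': 0.08538863479154082}
```

View pics/scene0.png

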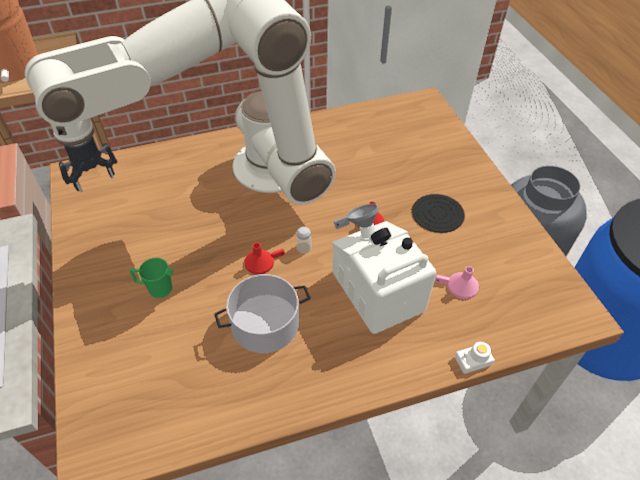

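View pics/top0.png

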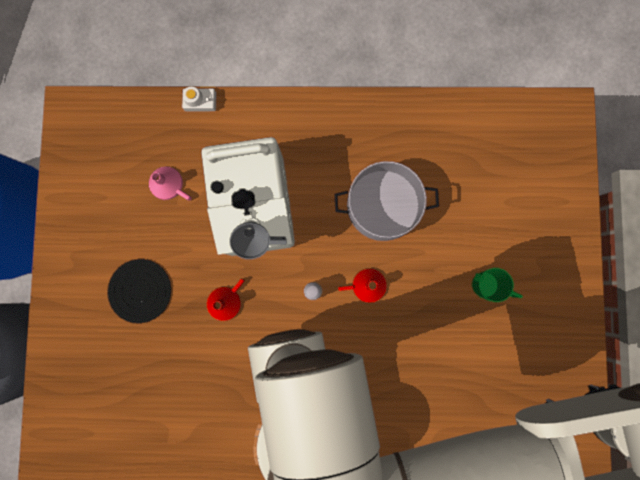

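The scene view shows the can with its grey funnel at about (365,215) and the pot at (263,310). In the top view (up is +x) the can is near (245,195), the funnel mouth at (250,240) and the pot at (387,200).

```bash
python3 - <<'E'
import cv2
a=cv2.imread("pics/top0.png")[125:265,190:310]; cv2.imwrite("pics/topc.png",cv2.resize(a,None,fx=5,fy=5,interpolation=cv2.INTER_CUBIC)[:600*2])
a=cv2.imread("pics/top0.png")[125:265,190:310]; cv2.imwrite("pics/topc.png",cv2.resize(a,None,fx=4,fy=4,interpolation=cv2.INTER_CUBIC))
a=cv2.imread("pics/scene0.png")[195:335,320:450]; cv2.imwrite("pics/scc.png",cv2.resize(a,None,fx=4,fy=4,interpolation=cv2.INTER_CUBIC))
E
```

```text
(no output)
```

View pics/topc.png

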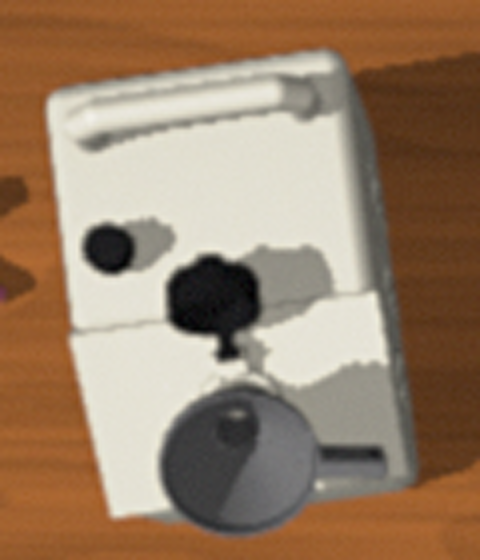

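View pics/scc.png

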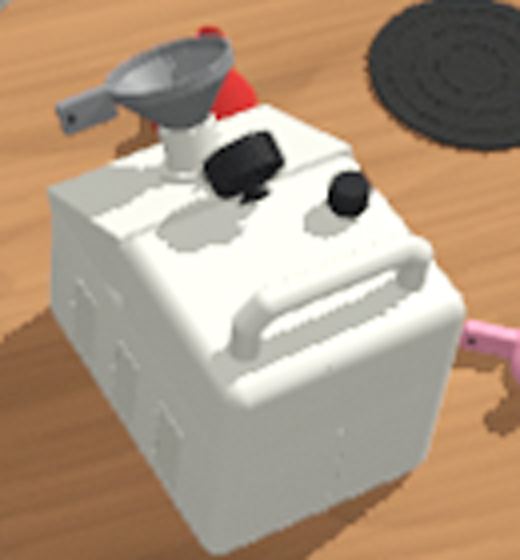

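```bash
cat > h.py <<'E'
import numpy as np
from scipy.spatial.transform import Rotation as R
from rig import ctrl,snapshot,calibration
def q2R(q): return R.from_quat([q[1],q[2],q[3],q[0]])
def ray(c,u,v):
    d=q2R(c['orientation']).apply([(u-c['cx'])/c['fx'],-(v-c['cy'])/c['fy'],-1]); return np.array(c['position']),d
def plane(c,u,v,z):
    p,d=ray(c,u,v); return p+d*(z-p[2])/d[2]
def tri(c1,u1,c2,u2):
    p,d=ray(c1,*u1);q,e=ray(c2,*u2)
    s,t=np.linalg.lstsq(np.c_[d,-e],q-p,rcond=None)[0]
    a,b=p+s*d,q+t*e
    return (a+b)/2,np.linalg.norm(a-b)
def proj(c,P):
    x=q2R(c['orientation']).inv().apply(np.array(P)-c['position']); return c['cx']+c['fx']*x[0]/-x[2],c['cy']-c['fy']*x[1]/-x[2]
E
python3 - <<'E'
from h import *
T=calibration('top');S=calibration('scene')
t=lambda a,b:(190+a/4,125+b/4); s=lambda a,b:(320+a/4,195+b/4)
src=[];dst=[]
for nm,c,uv,m in [('rL',T,t(73,332),(-25,90,195)),('rR',T,t(378,292),(-25,-90,195)),('fL',T,t(112,518),(-125,90,137)),('fR',T,t(415,487),(-125,-90,137)),
 ('rRs',S,s(125,238),(-25,-90,195)),('rLs',S,s(348,152),(-25,90,195)),('fRs',S,s(52,190),(-125,-90,137))]:
    p=plane(c,*uv,m[2]/1000); print(nm,p.round(4)); src.append(np.array(m[:2])/1000);dst.append(p[:2])
src=np.array(src);dst=np.array(dst)
def fit(i):
    a=src[i]-src[i].mean(0);b=dst[i]-dst[i].mean(0)
    th=np.arctan2((a[:,0]*b[:,1]-a[:,1]*b[:,0]).sum(),(a*b).sum())
    M=np.array([[np.cos(th),-np.sin(th)],[np.sin(th),np.cos(th)]]); o=dst[i].mean(0)-M@src[i].mean(0)
    print(th,o,((src[i]@M.T+o-dst[i])*1000).round(1).tolist()); return th,o
fit([0,1,2,3]);fit([4,5,6]);th,o=fit(list(range(7)))
# vent cap
print('vent plane',plane(T,*t(108,246),.219),tri(T,t(108,248),S,s(349,194)))
M=np.array([[np.cos(th),-np.sin(th)],[np.sin(th),np.cos(th)]])
print('vent pred',M@[.02,.058]+o)
print('funnel hdl tri end',tri(T,t(352,460),S,s(82,110)))
# handle point
C=R.from_euler('z',th); ax=np.array([-.5,0,.866]); F=np.array([-.075,0,.166])+.037*ax
N=R.from_euler('y',-30,degrees=True)
print('funnel handle pred',C.apply(F+N.apply([0,-.064,.036]))+[*o,0])
print('funnel mouth pred',C.apply(F+N.apply([0,0,.046]))+[*o,0])
E
```

```text
rL [0.5829 0.2357 0.195 ]
rR [0.6076 0.0608 0.195 ]
fL [0.4795 0.222  0.137 ]
fR [0.5    0.0416 0.137 ]
rRs [0.612  0.0683 0.195 ]
rLs [0.5876 0.2367 0.195 ]
fRs [0.5131 0.0529 0.137 ]
0.13327702968501196 [0.61683619 0.1499699 ] [[-2.8, 0.2], [-3.5, -3.4], [1.4, 0.6], [4.9, 2.6]]
0.13417835553499702 [0.62470908 0.15685979] [[-0.0, -4.0], [0.3, 6.0], [-0.2, -2.0]]
0.14213346658341003 [0.62002949 0.15348157] [[-0.4, 3.4], [0.5, 0.0], [4.0, 2.9], [9.1, 5.1], [-4.0, -7.4], [-5.1, 2.3], [-4.1, -6.3]]
vent plane [0.62866894 0.21187461 0.219     ] (array([0.63019791, 0.21587829, 0.20658218]), np.float64(0.0027352091491148166))
vent pred [0.63161179 0.21372981]
funnel hdl tri end (array([0.5098951, 0.073012 , 0.2101305]), np.float64(0.001204369678556578))
funnel handle pred [0.51871979 0.07433237 0.22921891]
funnel mouth pred [0.50470427 0.13697872 0.23787917]
```

```bash
cat >> h.py <<'E'
def cur():
    s=ctrl.read_state(); return np.array(s['position']),q2R(s['tcp_rot'])
def plan(P,Rt,n,start=None):
    """rows for n equal steps in straight line; prints one row list"""
    p,r=start if start else cur(); w=(r.inv()*Rt).as_rotvec()
    step=(np.array(P)-p)/n*1000; out=[]
    e=np.zeros(3)
    for i in range(n):
        tgt=p*1000+step; rr=r
        t=rr.inv().apply(tgt-p*1000+e).round(1); k=(w/n).round(4)
        out.append([t.tolist(),k.tolist()]); e=tgt-p*1000+e-rr.apply(t); p=tgt/1000; r=r*R.from_rotvec(k)
    for i in range(0,n,5): print(str(out[i:i+5]).replace(' ',''))
    print('maxabs',max(max(abs(x) for x in o[0]) for o in out),'rot',np.abs(w/n).max())
    return p,r
TH=0.134; O=np.array([0.6200,0.1535,0])
def can(P): return R.from_euler('z',TH).apply(np.array(P)/1000)+O
def tilt(a=30,yaw=0):  # tool z tilted a deg to rear, tool x = can y; yaw about tool z
    a=np.radians(a); M=np.array([[0,np.cos(a),np.sin(a)],[1,0,0],[0,np.sin(a),-np.cos(a)]])
    return R.from_euler('z',TH)*R.from_matrix(M)*R.from_euler('z',yaw)
E
python3 - <<'E'
from h import *
plan([.40,.08,.42],tilt(30),13)
E
```

```text
[[[31.1,-40.0,-14.5],[-0.0338,0.0275,-0.103]],[[35.4,-36.1,-14.9],[-0.0338,0.0275,-0.103]],[[39.3,-31.7,-15.0],[-0.0338,0.0275,-0.103]],[[42.8,-26.9,-14.9],[-0.0338,0.0275,-0.103]],[[45.7,-22.0,-14.4],[-0.0338,0.0275,-0.103]]]
[[[48.0,-16.6,-13.9],[-0.0338,0.0275,-0.103]],[[49.9,-11.1,-12.9],[-0.0338,0.0275,-0.103]],[[51.0,-5.5,-11.9],[-0.0338,0.0275,-0.103]],[[51.7,0.2,-10.5],[-0.0338,0.0275,-0.103]],[[51.6,5.9,-9.0],[-0.0338,0.0275,-0.103]]]
[[[50.9,11.4,-7.3],[-0.0338,0.0275,-0.103]],[[49.6,16.8,-5.4],[-0.0338,0.0275,-0.103]],[[47.8,22.0,-3.4],[-0.0338,0.0275,-0.103]]]
maxabs 51.7 rot 0.10297854163188577
```

move_arm([
  [[31, -40, -14.5], [-0.034, 0.0275, -0.103]],
  [[35.4, -36, -15], [-0.034, 0.0275, -0.103]],
  [[39.3, -31.7, -15], [-0.034, 0.0275, -0.103]],
  [[42.8, -27, -15], [-0.034, 0.0275, -0.103]],
  [[45.7, -22, -14.4], [-0.034, 0.0275, -0.103]],
], hand=-1)

```text
time: 0.72
position: [0.2695, -0.3019, 0.3042]
tcp_rot: [0.072, 0.905, 0.411, 0.081]
force: [0.5, -0.2, 0.9]
opening: 0.0855
```

move_arm([
  [[48, -16.6, -14], [-0.034, 0.0275, -0.103]],
  [[50, -11, -13], [-0.034, 0.0275, -0.103]],
  [[51, -5.5, -12], [-0.034, 0.0275, -0.103]],
  [[51.7, 0, -10.5], [-0.034, 0.0275, -0.103]],
  [[51.6, 6, -9], [-0.034, 0.0275, -0.103]],
])

```text
time: 1.35
position: [0.3508, -0.0622, 0.3772]
tcp_rot: [0.138, 0.754, 0.623, 0.156]
force: [1.0, -0.3, -0.4]
opening: 0.0856
```

move_arm([
  [[51, 11.4, -7.3], [-0.034, 0.0275, -0.103]],
  [[49.6, 17, -5.4], [-0.034, 0.0275, -0.103]],
  [[48, 22, -3.4], [-0.034, 0.0275, -0.103]],
  [[0, 0, 0], [0, 0, 0]],
  [[0, 0, 0], [0, 0, 0]],
])

```text
time: 1.98
position: [0.3981, 0.0691, 0.4166]
tcp_rot: [0.169, 0.645, 0.721, 0.191]
force: [-0.3, 0.1, -0.1]
opening: 0.0854
```

```bash
python3 - <<'E'
from h import *
import cv2,pickle
d={}
for n in ("wrist","top","scene"):
    c=calibration(n); im=snapshot(n); d[n]=c; cv2.imwrite(f"pics/{n}1.png",im)
pickle.dump(d,open("c1.pkl","wb"))
print(d['wrist']); print(ctrl.read_state())
E
```

```text
{'fx': 353.0840423253859, 'fy': 353.0840423253859, 'cx': 320.6468439816389, 'cy': 235.18815794928054, 'position': array([0.3198146 , 0.14239369, 0.54085165]), 'orientation': array([ 0.95536478, -0.13909885, -0.26034576,  0.01223673])}
{'time': 2.125, 'joint_positions': array([-0.11344284, -0.56131859,  1.7268626 ,  0.11150442,  1.470575  ,
       -0.2039729 ]), 'joint_vel': array([-0.00341709,  0.00053615, -0.00280139,  0.00117125, -0.0032029 ,
        0.00195226]), 'joint_torque': array([ 1.15885958e+00, -8.81622165e+00, -5.91580510e+01,  7.35334083e-01,
       -3.31826851e+00, -8.79306608e-03]), 'position': array([0.39827734, 0.06785693, 0.41671586]), 'tcp_rot': array([0.16992235, 0.64569663, 0.71952012, 0.19103154]), 'force': array([-0.89696669,  0.88947109,  0.45010687]), 'wrist_torque': array([-0.01906232,  0.17264341,  0.01542737]), 'opening': 0.0855423654089698}
```

View pics/wrist1.png

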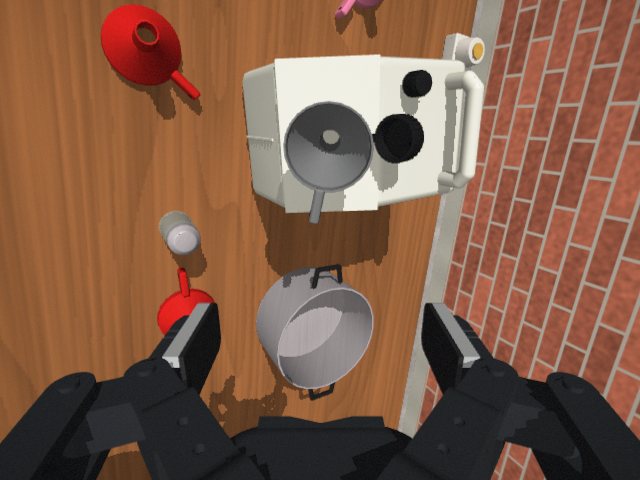

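Wrist view: can at x 245–480, y 55–210, funnel mouth centre about (328,147), handle end (315,220), filler cap (400,138), vent cap (418,83), pot centre about (315,325). I'll zoom in for exact points.

```bash
python3 - <<'E'
import cv2
a=cv2.imread("pics/wrist1.png")[40:235,240:490]; cv2.imwrite("pics/wc.png",cv2.resize(a,None,fx=3.2,fy=3,interpolation=cv2.INTER_CUBIC))
a=cv2.imread("pics/wrist1.png")[40:235,240:490]; cv2.imwrite("pics/wc.png",cv2.resize(a,None,fx=3,fy=3,interpolation=cv2.INTER_CUBIC))
E
```

```text
(no output)
```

View pics/wc.png

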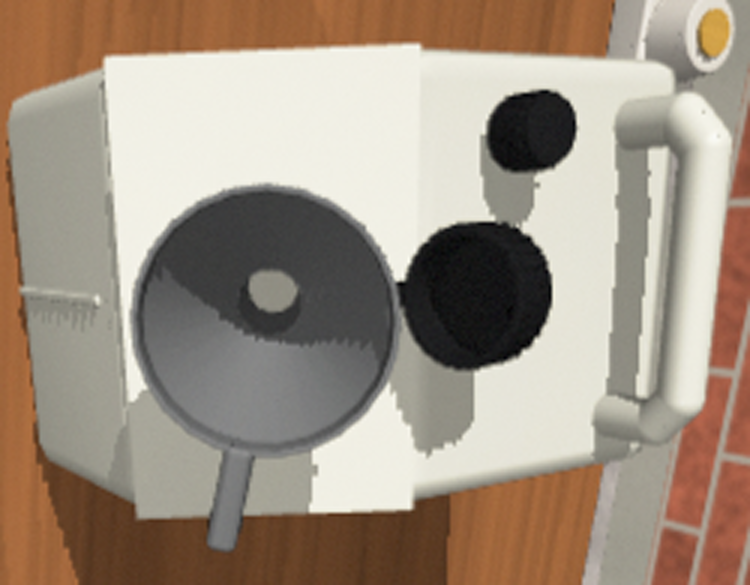

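```bash
python3 - <<'E'
from h import *
import pickle
d=pickle.load(open('c1.pkl','rb')); W=d['wrist'];T=d['top'];S=d['scene']
t=lambda a,b:(190+a/4,125+b/4); s=lambda a,b:(320+a/4,195+b/4); w=lambda a,b:(240+a/3,40+b/3)
P={}
for nm,ww,tt,ss in [('rL',(419,45),(73,332),(348,152)),('rR',(412,510),(378,292),(125,238)),('fL',(105,58),(112,518),None),('fR',(138,520),(415,487),(52,190)),
  ('vent',(552,130),(108,246),(355,188)),('mouth',(266,319),(240,458),(170,72)),('hend',(222,550),(382,462),(70,115))]:
    print(nm,'WT',*[x if np.isscalar(x) else x.round(4) for x in tri(W,w(*ww),T,t(*tt))], 'WS' if ss else '', *([x if np.isscalar(x) else x.round(4) for x in tri(W,w(*ww),S,s(*ss))] if ss else []))
src=[];dst=[]
for ww,m in [((419,45),(-25,90,195)),((412,510),(-25,-90,195)),((105,58),(-125,90,137)),((138,520),(-125,-90,137)),((552,130),(20,58,219.5))]:
    p=plane(W,*w(*ww),m[2]/1000); print(p.round(4)); src.append(np.array(m[:2])/1000);dst.append(p[:2])
src=np.array(src);dst=np.array(dst);a=src-src.mean(0);b=dst-dst.mean(0)
th=np.arctan2((a[:,0]*b[:,1]-a[:,1]*b[:,0]).sum(),(a*b).sum())
M=np.array([[np.cos(th),-np.sin(th)],[np.sin(th),np.cos(th)]]); o=dst.mean(0)-M@src.mean(0)
print(th,o,((src@M.T+o-dst)*1000).round(1).tolist())
E
```

```text
rL WT [0.5829 0.2376 0.1944] 0.0035296039006765486 WS [0.5849 0.2393 0.1916] 0.001776766323136265
rR WT [0.608  0.0621 0.1967] 0.0031926524857955356 WS [0.6112 0.0657 0.195 ] 0.005431086079605843
fL WT [0.4791 0.2211 0.1457] 0.001933705718930532 
fR WT [0.5026 0.0453 0.145 ] 0.010593518817190294 WS [0.5113 0.0503 0.1363] 0.006300824995649493
vent WT [0.628  0.2129 0.2231] 0.0037471006214280576 WS [0.6346 0.2172 0.2171] 0.002007973026667341
mouth WT [0.5096 0.1351 0.225 ] 0.003854704572922441 WS [0.5093 0.1366 0.2266] 0.0007174618742798146
hend WT [0.508  0.0546 0.215 ] 0.0014503128046802099 WS [0.5112 0.0585 0.2122] 0.011376557898446871
[0.5827 0.2393 0.195 ]
[0.6102 0.0632 0.195 ]
[0.4827 0.2239 0.137 ]
[0.5098 0.0475 0.137 ]
[0.6318 0.2156 0.2195]
0.15360857066884184 [0.62054946 0.15499483] [[-0.6, 0.9], [-0.6, -0.9], [0.5, 0.9], [1.0, -0.6], [-0.4, -0.3]]
```

```bash
sed -i 's/^TH=.*/TH=0.1536; O=np.array([0.6205,0.1550,0])/' h.py; cat >> h.py <<'E'
def fun(P): # funnel frame mm -> world
    N=R.from_euler('y',-30,degrees=True); return can(np.array([-75,0,166])+37*np.array([-.5,0,.866])+N.apply(P))
E
python3 - <<'E'
from h import *
import pickle
d=pickle.load(open('c1.pkl','rb')); W=d['wrist'];T=d['top']
for nm,P in [('mouth',fun([0,0,46])),('mouthfront',fun([-45,0,46])),('mouthrear',fun([45,0,46])),('mL',fun([0,45,46])),('hendtop',fun([0,-82,48])),('hstart',fun([0,-46,48])),('hmid',fun([0,-64,36])),('hend bottom',fun([0,-82,24]))]:
    u=proj(W,P);v=proj(T,P); print(nm,P.round(4),'wc',round((u[0]-240)*3),round((u[1]-40)*3),'tc',round((v[0]-190)*4),round((v[1]-125)*4))
E
```

```text
mouth [0.5054 0.1372 0.2379] wc 273 319 tc 229 463
mouthfront [0.4669 0.1312 0.2154] wc 135 325 tc 244 535
mouthrear [0.5439 0.1431 0.2604] wc 412 314 tc 214 388
mL [0.4985 0.1816 0.2379] wc 269 171 tc 148 474
hendtop [0.5169 0.056  0.2396] wc 280 561 tc 377 443
hstart [0.5114 0.0916 0.2396] wc 277 460 tc 312 452
hmid [0.5201 0.0747 0.2292] wc 278 502 tc 345 438
hend bottom [0.5288 0.0578 0.2188] wc 278 541 tc 377 425
```

```bash
python3 - <<'E'
from h import *
import pickle,cv2
d=pickle.load(open('c1.pkl','rb')); W=d['wrist'];T=d['top'];S=d['scene']
Z=R.from_euler('z',-.23); ims={n:cv2.imread(f'pics/{n}1.png') for n in d}
for P in [(0,0,46),(0,-82,48),(0,-46,48),(5.5,-82,48),(-5.5,-82,48),(0,-82,24)]:
    Q=fun(Z.apply(P)+[-1,0,-1])
    for n in d:
        u=proj(d[n],Q); cv2.circle(ims[n],(round(u[0]*8),round(u[1]*8)),8,(0,255,255),-1,cv2.LINE_AA,3)
cs=[ims['wrist'][120:235,280:400],ims['top'][195:265,230:300],ims['scene'][195:245,330:390]]
cv2.imwrite('pics/hp.png',cv2.hconcat([cv2.resize(c,(265,265*c.shape[0]//c.shape[1]))[:220] for c in cs]) if 0 else cv2.hconcat([cv2.resize(c,(264,240),interpolation=cv2.INTER_CUBIC) for c in cs]))
E
```

```text
(no output)
```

View pics/hp.png

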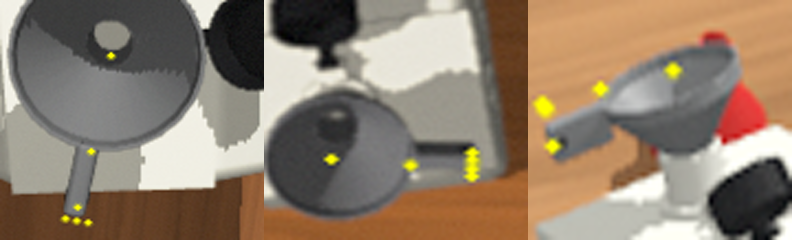

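```bash
python3 - <<'E'
import cv2
ims={n:cv2.imread(f'pics/{n}1.png') for n in ('wrist','top','scene')}
cs=[ims['wrist'][180:230,300:340],ims['top'][225:255,265:295],ims['scene'][200:235,325:365]]
cv2.imwrite('pics/hz.png',cv2.hconcat([cv2.resize(c,None,fx=480/c.shape[0]*.6,fy=480/c.shape[0]*.6,interpolation=cv2.INTER_CUBIC) for c in cs]))
print([c.shape for c in cs])
E
```

```text
[(50, 40, 3), (30, 30, 3), (35, 40, 3)]
```

View pics/hz.png

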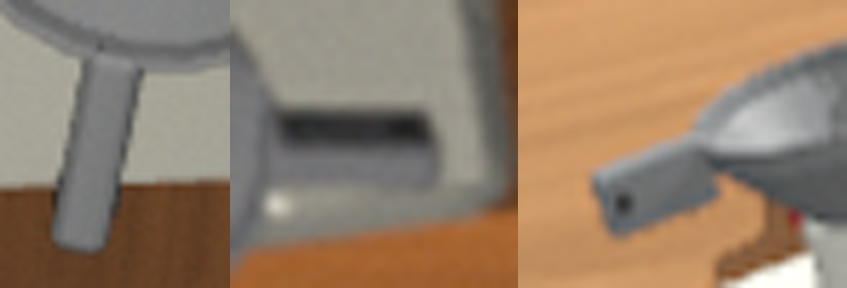

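```bash
python3 - <<'E'
from h import *
import pickle
d=pickle.load(open('c1.pkl','rb')); W=d['wrist'];T=d['top'];S=d['scene']
f=lambda r:(r[0].round(4),round(r[1],4))
E=[(313.7,222.5),(286.6,242.2),(334.7,221)];B=[(320,190.4),(269.2,241.5),(346.7,216.4)]
for X in (E,B): print(f(tri(W,X[0],T,X[1])),f(tri(W,X[0],S,X[2])),f(tri(T,X[1],S,X[2])))
E
```

```text
(array([0.5055, 0.0539, 0.2159]), np.float64(0.0033)) (array([0.5059, 0.0569, 0.2177]), np.float64(0.0025)) (array([0.5052, 0.0554, 0.2168]), np.float64(0.0059))
(array([0.5054, 0.0912, 0.2241]), np.float64(0.0013)) (array([0.5058, 0.092 , 0.2241]), np.float64(0.0005)) (array([0.5053, 0.0915, 0.2236]), np.float64(0.0018))
```

```bash
cat >> h.py <<'E'
def frame(z,x):
    z=np.array(z)/np.linalg.norm(z); x=np.array(x)-np.dot(x,z)*z; x/=np.linalg.norm(x)
    return R.from_matrix(np.c_[x,np.cross(z,x),z])
def grasp1():
    e=np.array([.5056,.0557,.2167]);b=np.array([.5055,.0915,.224]); h=(e-b)/np.linalg.norm(e-b)
    a=R.from_euler('z',TH).apply([-.5,0,.866]); a=a-a.dot(h)*h; a/=np.linalg.norm(a)
    return (e+b)/2-.012*a, a, frame(-a,-h)
E
python3 - <<'E'
from h import *
C,a,G=grasp1(); print(C,a,(G.inv()*tilt(30)).as_rotvec())
s=plan(C+.065*a,G,5); print(s[0])
s=plan(C-.019*a,G,5,s); print(s[0])
E
```

```text
[0.51150574 0.07569742 0.21014559] [-0.49631126 -0.17478534  0.8503677 ] [ 0.01149295 -0.09914865 -0.2303629 ]
[[[-2.5,-1.0,34.2],[-0.0027,0.0241,0.038]],[[-3.4,-1.0,34.2],[-0.0027,0.0241,0.038]],[[-4.2,-1.0,34.0],[-0.0027,0.0241,0.038]],[[-5.1,-0.9,33.9],[-0.0027,0.0241,0.038]],[[-6.0,-0.7,33.8],[-0.0027,0.0241,0.038]]]
maxabs 34.2 rot 0.038021895042167686
[0.4792455  0.06433638 0.26541949]
[[[-0.0,0.0,16.8],[-0.0,-0.0,0.0]],[[-0.0,0.0,16.8],[-0.0,-0.0,0.0]],[[-0.0,0.0,16.8],[-0.0,-0.0,0.0]],[[-0.0,0.0,16.8],[-0.0,-0.0,0.0]],[[-0.0,0.0,16.8],[-0.0,-0.0,0.0]]]
maxabs 16.8 rot 2.0751401022569117e-05
[0.52093565 0.07901835 0.1939886 ]
```

move_arm([
  [[-2.5, -1, 34.2], [-0.0027, 0.024, 0.038]],
  [[-3.4, -1, 34.2], [-0.0027, 0.024, 0.038]],
  [[-4.2, -1, 34], [-0.0027, 0.024, 0.038]],
  [[-5, -1, 34], [-0.0027, 0.024, 0.038]],
  [[-6, -0.7, 33.8], [-0.0027, 0.024, 0.038]],
])

```text
time: 2.75
position: [0.4797, 0.0642, 0.2646]
tcp_rot: [0.112, 0.698, 0.662, 0.25]
force: [0.2, -0.7, -0.2]
opening: 0.0853
```

move_arm([
  [[0, 0, 0], [0, 0, 0]],
  [[0, 0, 0], [0, 0, 0]],
])

```text
time: 3.0
position: [0.4793, 0.0651, 0.2669]
tcp_rot: [0.113, 0.696, 0.663, 0.25]
force: [0.4, 0.2, 0.5]
opening: 0.0852
```

```bash
python3 - <<'E'
from h import *
import cv2
c=calibration('wrist'); im=snapshot("wrist"); C,a,G=grasp1()
for P in (C,C-.019*a):
    u=proj(c,P); cv2.circle(im,(round(u[0]),round(u[1])),3,(0,255,255),-1)
cv2.imwrite('pics/w2.png',im); print(ctrl.read_state()['joint_positions'])
s=plan(C-.019*a,G,5)
E
```

```text
[-0.21497048 -0.41291554  1.95630615  0.31096836  1.13097601 -0.23288554]
[[[-0.3,-0.2,17.1],[0.0004,-0.0,0.0006]],[[-0.2,-0.2,17.0],[0.0004,-0.0,0.0006]],[[-0.3,-0.2,17.1],[0.0004,-0.0,0.0006]],[[-0.3,-0.2,17.1],[0.0004,-0.0,0.0006]],[[-0.3,-0.2,17.1],[0.0004,-0.0,0.0006]]]
maxabs 17.1 rot 0.0006042676786945062
```

View pics/w2.png

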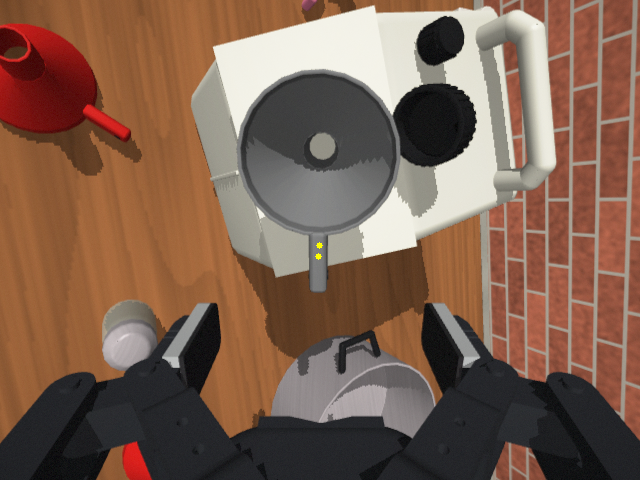

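The predicted grasp points land on the handle, which lines up with the tool axis. I'll go in.

move_arm([
  [[-0.3, -0.2, 17], [0, 0, 0]],
  [[-0.3, -0.2, 17], [0, 0, 0]],
  [[-0.3, -0.2, 17], [0, 0, 0]],
  [[-0.3, -0.2, 17], [0, 0, 0]],
  [[-0.3, -0.2, 17], [0, 0, 0]],
])

```text
time: 3.68
position: [0.5211, 0.0795, 0.1939]
tcp_rot: [0.113, 0.696, 0.664, 0.25]
force: [1.1, 0.5, -0.9]
opening: 0.0856
```

move_arm([
  [[0, 0, 0], [0, 0, 0]],
  [[0, 0, 0], [0, 0, 0]],
  [[0, 0, 0], [0, 0, 0]],
  [[0, 0, 0], [0, 0, 0]],
  [[0, 0, 0], [0, 0, 0]],
], hand=1)

```text
time: 4.3
position: [0.5208, 0.0794, 0.1932]
tcp_rot: [0.112, 0.696, 0.664, 0.25]
force: [0.3, -0.9, 2.5]
opening: 0.0104
```

```bash
python3 - <<'E'
from h import *
import cv2
cv2.imwrite('pics/w3.png',snapshot("wrist")); print(ctrl.read_state())
E
```

```text
{'time': 4.35, 'joint_positions': array([-0.15134794, -0.2699005 ,  2.01018764,  0.31643302,  0.92540623,
       -0.23331575]), 'joint_vel': array([ 0.00115201,  0.00119133, -0.00010728,  0.00115956, -0.00047345,
        0.00143044]), 'joint_torque': array([  0.64257033, -31.57046199, -56.20813608,   1.57911792,
        -2.42316104,  -0.10728433]), 'position': array([0.52080961, 0.07935445, 0.19310617]), 'tcp_rot': array([0.11216613, 0.69614518, 0.66353247, 0.25005061]), 'force': array([ 0.3535485 , -1.76232255,  3.83182188]), 'wrist_torque': array([-0.0395295 , -0.03269742, -0.11444347]), 'opening': 0.010316617432101039}
```

View pics/w3.png

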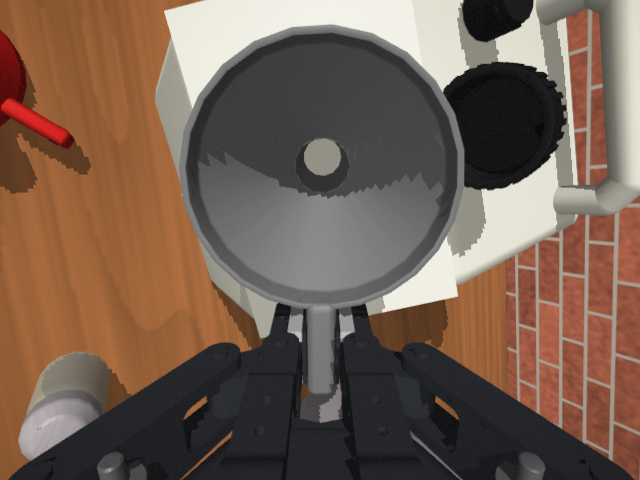

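```bash
python3 - <<'E'
from h import *
import cv2
a=cv2.imread("pics/top1.png")[150:250,325:450]; b=cv2.imread("pics/wrist1.png")[250:405,245:385]
a=cv2.resize(a,None,fx=4,fy=4,interpolation=cv2.INTER_CUBIC);b=cv2.resize(b,None,fx=2,fy=2,interpolation=cv2.INTER_CUBIC)
b=cv2.copyMakeBorder(b,0,400-b.shape[0],0,0,cv2.BORDER_CONSTANT); cv2.imwrite('pics/pot.png',cv2.hconcat([a,b]))
C,ax,G=grasp1(); p,r=cur()
a0=R.from_euler('z',TH).apply([-.5,0,.866])
plan(p+.06*a0,r,5)
E
```

```text
[[[1.2,0.0,-11.9],[0.0,0.0,0.0]],[[1.2,0.0,-12.0],[0.0,0.0,0.0]],[[1.2,0.0,-11.9],[0.0,0.0,0.0]],[[1.2,0.1,-12.0],[0.0,0.0,0.0]],[[1.2,-0.0,-11.9],[0.0,0.0,0.0]]]
maxabs 12.0 rot 0.0
```

View pics/pot.png

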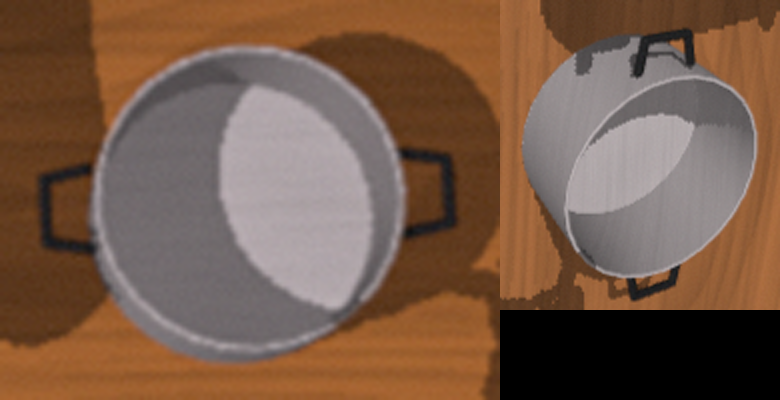

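```bash
python3 - <<'E'
from h import *
import pickle
d=pickle.load(open('c1.pkl','rb')); W=d['wrist'];T=d['top']
print(plane(T,387.5,199.8,.1),plane(W,326,338.5,.1),tri(T,(387.5,199.8),W,(326,338.5)))
for u,v in [(95,199),(405,199),(250,46),(250,352)]: print(plane(T,325+u/4,150+v/4,.1))
E
```

```text
[ 0.6205752  -0.18498486  0.1       ] [ 0.61800742 -0.17939845  0.1       ] (array([ 0.6223982 , -0.18532363,  0.09255312]), np.float64(0.0016174791214350558))
[ 0.61992545 -0.08985278  0.1       ]
[ 0.62147046 -0.27972799  0.1       ]
[ 0.71655904 -0.18521971  0.1       ]
[ 0.5263133  -0.18475422  0.1       ]
```

move_arm([
  [[1.2, 0, -12], [0, 0, 0]],
  [[1.2, 0, -12], [0, 0, 0]],
  [[1.2, 0, -12], [0, 0, 0]],
  [[1.2, 0, -12], [0, 0, 0]],
  [[1.2, 0, -12], [0, 0, 0]],
])

```text
time: 4.97
position: [0.4904, 0.0748, 0.2457]
tcp_rot: [0.112, 0.696, 0.664, 0.25]
force: [0.9, -0.5, -0.9]
opening: 0.0102
```

```bash
python3 - <<'E'
from h import *
import cv2
a=snapshot("wrist");b=snapshot("scene"); print(ctrl.read_state()['position'],ctrl.read_state()['force'],ctrl.read_state()['opening'])
cv2.imwrite('pics/w4.png',cv2.hconcat([cv2.resize(a,(400,300)),cv2.resize(b[120:360,240:560],(400,300))]))
E
```

```text
[0.49074105 0.07467977 0.246422  ] [ 0.74453303 -0.50064562 -0.39049994] 0.00980635250972154
```

View pics/w4.png

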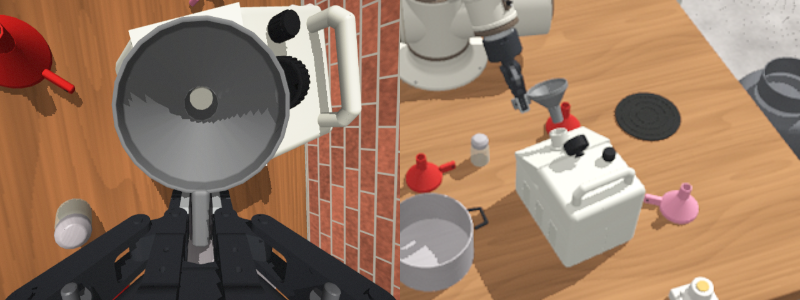

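The funnel is clear of the neck and held. The pot centre is about (0.620, -0.184), and the rim diameter checks at 0.19.

```bash
python3 - <<'E'
from h import *
p,r=cur(); D=frame([0,0,-1],[0,1,0])
p1=p+[-.005,-.02,.06]; 
s=plan(p1,r,2)
s=plan([.62,-.214,.30],D,8,s); s=plan([.62,-.214,.066],D,10,s)
E
```

```text
[[[-3.8,13.4,-28.5],[0.0,0.0,0.0]],[[-3.8,13.5,-28.5],[0.0,0.0,0.0]]]
maxabs 28.5 rot 0.0
[[[-33.2,17.3,3.1],[0.065,-0.0247,-0.0058]],[[-33.2,17.3,2.9],[0.065,-0.0247,-0.0058]],[[-33.2,17.3,2.5],[0.065,-0.0247,-0.0058]],[[-33.3,17.3,2.2],[0.065,-0.0247,-0.0058]],[[-33.3,17.2,2.0],[0.065,-0.0247,-0.0058]]]
[[[-33.4,17.1,1.6],[0.065,-0.0247,-0.0058]],[[-33.4,17.1,1.4],[0.065,-0.0247,-0.0058]],[[-33.5,16.9,1.0],[0.065,-0.0247,-0.0058]]]
maxabs 33.5 rot 0.06500909564550626
[[[0.0,-0.0,23.4],[0.0,0.0,-0.0]],[[0.0,-0.0,23.4],[0.0,0.0,-0.0]],[[0.0,-0.0,23.4],[0.0,0.0,-0.0]],[[0.0,-0.0,23.4],[0.0,0.0,-0.0]],[[0.0,-0.0,23.4],[0.0,0.0,-0.0]]]
[[[0.0,-0.0,23.4],[0.0,0.0,-0.0]],[[0.0,-0.0,23.4],[0.0,0.0,-0.0]],[[0.0,-0.0,23.4],[0.0,0.0,-0.0]],[[0.0,-0.0,23.4],[0.0,0.0,-0.0]],[[0.0,-0.0,23.4],[0.0,0.0,-0.0]]]
maxabs 23.4 rot 1.966885147035369e-05
```

move_arm([
  [[-3.8, 13.4, -28.5], [0, 0, 0]],
  [[-3.8, 13.5, -28.5], [0, 0, 0]],
  [[-33.2, 17.3, 3], [0.065, -0.0247, -0.006]],
  [[-33.2, 17.3, 3], [0.065, -0.0247, -0.006]],
  [[-33.2, 17.3, 2.5], [0.065, -0.0247, -0.006]],
])

```text
time: 5.7
position: [0.5368, -0.0472, 0.3021]
tcp_rot: [0.07, 0.707, 0.687, 0.156]
force: [0.3, 0.4, 0.1]
opening: 0.0101
```

move_arm([
  [[-33.3, 17.3, 2.2], [0.065, -0.0247, -0.006]],
  [[-33.3, 17.2, 2], [0.065, -0.0247, -0.006]],
  [[-33.4, 17, 1.6], [0.065, -0.0247, -0.006]],
  [[-33.4, 17, 1.4], [0.065, -0.0247, -0.006]],
  [[-33.5, 17, 1], [0.065, -0.0247, -0.006]],
])

```text
time: 6.32
position: [0.6209, -0.2149, 0.2976]
tcp_rot: [-0.001, 0.707, 0.708, -0.002]
force: [0.2, -0.6, -0.5]
opening: 0.01
```

move_arm([
  [[0, 0, 23], [0, 0, 0]],
  [[0, 0, 23], [0, 0, 0]],
  [[0, 0, 0], [0, 0, 0]],
])

```text
time: 6.7
position: [0.6198, -0.2136, 0.2499]
tcp_rot: [-0.002, 0.707, 0.708, -0.001]
force: [0.4, -0.7, -0.1]
opening: 0.0105
```

```bash
python3 - <<'E'
from h import *
import cv2
a=snapshot("wrist");b=snapshot("scene");c=snapshot("top"); print(ctrl.read_state())
D=frame([0,0,-1],[0,1,0]); plan([.62,-.214,.066],D,9)
cv2.imwrite('pics/w5.png',cv2.hconcat([cv2.resize(x,(400,300)) for x in (b[200:380,160:400],c[120:300,300:540])]))
E
```

```text
{'time': 6.85, 'joint_positions': array([-4.48657167e-01,  3.16881853e-01,  1.19026867e+00, -1.02430848e-03,
        1.63469322e+00, -4.50388238e-01]), 'joint_vel': array([-0.00120915, -0.00692263, -0.0031774 , -0.0014938 , -0.00225169,
        0.00108278]), 'joint_torque': array([-1.07943546e-01, -8.54360032e+01, -5.65425003e+01,  2.30659411e-02,
       -6.65737811e-03, -4.50169809e-04]), 'position': array([ 0.62046293, -0.21382096,  0.25332449]), 'tcp_rot': array([ 4.99292061e-05,  7.06517491e-01,  7.07695385e-01, -5.23932962e-04]), 'force': array([-0.12571445, -0.27823367, -0.34601769]), 'wrist_torque': array([-0.04688579,  0.010954  ,  0.02391202]), 'opening': 0.010201992041648731}
[[[-0.0,-0.0,20.8],[-0.0001,0.0001,0.0002]],[[-0.0,-0.1,20.8],[-0.0001,0.0001,0.0002]],[[-0.0,-0.0,20.8],[-0.0001,0.0001,0.0002]],[[-0.0,-0.1,20.9],[-0.0001,0.0001,0.0002]],[[-0.0,-0.0,20.8],[-0.0001,0.0001,0.0002]]]
[[[-0.0,-0.1,20.8],[-0.0001,0.0001,0.0002]],[[-0.1,-0.0,20.8],[-0.0001,0.0001,0.0002]],[[0.0,-0.1,20.8],[-0.0001,0.0001,0.0002]],[[-0.0,-0.0,20.8],[-0.0001,0.0001,0.0002]]]
maxabs 20.9 rot 0.00018508820372368945
```

View pics/w5.png

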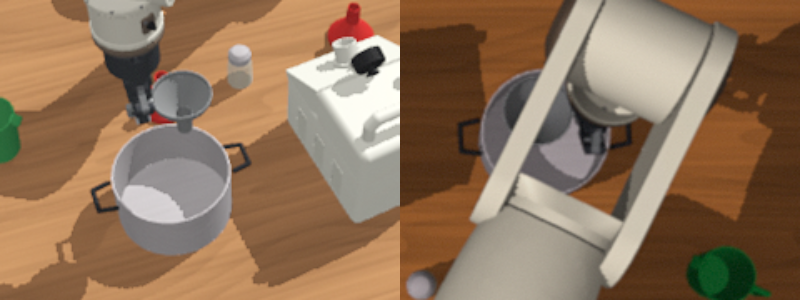

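The funnel hangs upright over the pot, stem inside the rim circle. I'll lower it.

move_arm([
  [[0, 0, 20.8], [0, 0, 0]],
  [[0, 0, 20.8], [0, 0, 0]],
  [[0, 0, 20.8], [0, 0, 0]],
  [[0, 0, 20.8], [0, 0, 0]],
  [[0, 0, 20.8], [0, 0, 0]],
])

```text
time: 7.48
position: [0.6205, -0.2139, 0.1489]
tcp_rot: [0.0, 0.707, 0.708, -0.0]
force: [-0.5, 0.0, -0.6]
opening: 0.0102
```

move_arm([
  [[0, 0, 20.8], [0, 0, 0]],
  [[0, 0, 20.8], [0, 0, 0]],
  [[0, 0, 20], [0, 0, 0]],
  [[0, 0, 17], [0, 0, 0]],
  [[0, 0, 0], [0, 0, 0]],
])

```text
time: 8.1
position: [0.6194, -0.2136, 0.0684]
tcp_rot: [-0.001, 0.707, 0.708, -0.001]
force: [0.3, -0.1, 0.6]
opening: 0.0103
```

```bash
python3 - <<'E'
from h import *
import cv2
a=snapshot("wrist");b=snapshot("scene"); print(ctrl.read_state()['position'],ctrl.read_state()['force'])
cv2.imwrite('pics/w6.png',cv2.hconcat([cv2.resize(x,(400,300)) for x in (b[200:380,160:400],a)]))
E
```

```text
[ 0.62016374 -0.21396342  0.07017989] [ 0.66553772 -0.43186624 -0.23224949]
```

View pics/w6.png

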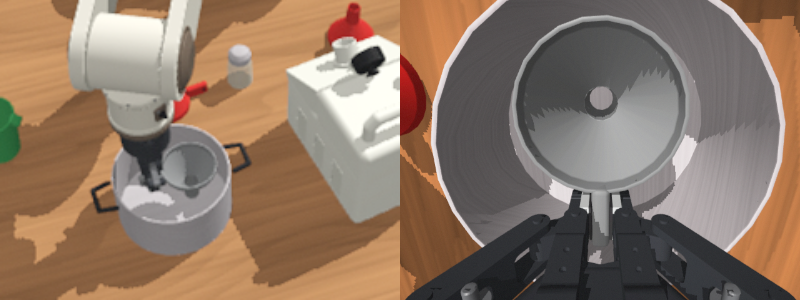

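move_arm([
  [[0, 0, 5], [0, 0, 0]],
  [[0, 0, 4], [0, 0, 0]],
  [[0, 0, 0], [0, 0, 0]],
])

```text
time: 8.57
position: [0.6197, -0.2138, 0.0603]
tcp_rot: [-0.001, 0.707, 0.708, -0.001]
force: [0.6, -0.3, 0.0]
opening: 0.01
```

move_arm([
  [[0, 0, 0], [0, 0, 0]],
  [[0, 0, 0], [0, 0, 0]],
  [[0, 0, 0], [0, 0, 0]],
  [[0, 0, 0], [0, 0, 0]],
  [[0, 0, 0], [0, 0, 0]],
], hand=-1)

```text
time: 9.2
position: [0.6199, -0.2138, 0.0606]
tcp_rot: [-0.001, 0.707, 0.708, -0.001]
force: [-0.7, -0.2, 0.2]
opening: 0.0853
```

```bash
python3 - <<'E'
from h import *
import cv2
a=snapshot("wrist");b=snapshot("scene"); print(ctrl.read_state()['position'],ctrl.read_state()['force'],ctrl.read_state()['opening'])
cv2.imwrite('pics/w7.png',cv2.hconcat([cv2.resize(x,(400,300)) for x in (b[200:380,160:400],a)]))
E
```

```text
[ 0.61983637 -0.21384834  0.06057065] [ 0.2031937  -0.22276081  0.88524652] 0.08516807476835069
```

View pics/w7.png

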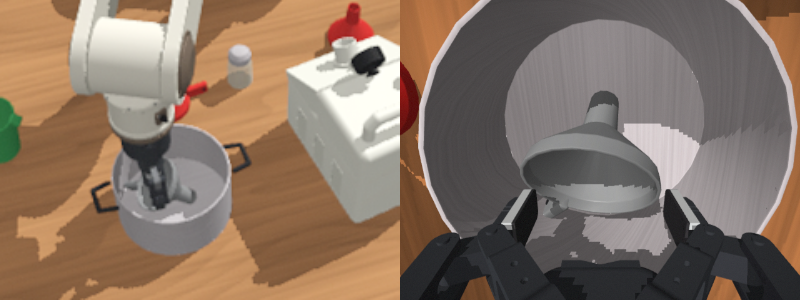

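The funnel lies on its side inside the pot, clear of the fingers. I'll retreat straight up, then go behind the filler cap with the fingers shut.

move_arm([
  [[0, 0, -20], [0, 0, 0]],
  [[0, 0, -50], [0, 0, 0]],
  [[0, 0, -60], [0, 0, 0]],
  [[0, 0, -60], [0, 0, 0]],
  [[0, 0, -60], [0, 0, 0]],
])

```text
time: 9.93
position: [0.6197, -0.2135, 0.3145]
tcp_rot: [0.0, 0.707, 0.708, -0.0]
force: [0.8, -0.7, -0.3]
opening: 0.0854
```

```bash
python3 - <<'E'
from h import *
import cv2
a=snapshot("wrist");b=snapshot("scene"); print(ctrl.read_state()['position'],ctrl.read_state()['force'])
cv2.imwrite('pics/w8.png',cv2.hconcat([cv2.resize(x,(400,300)) for x in (b[200:380,160:400],a)]))
s=plan(can([42,0,0])+[0,0,.35],tilt(0),8)
s=plan(can([42,0,0])+[0,0,.236],tilt(0),4,s)
E
```

```text
[ 0.6209971  -0.21404289  0.31985094] [ 0.46269442 -1.07913504 -0.48031906]
[[[46.9,5.2,-4.0],[0.001,0.0007,-0.019]],[[46.8,6.2,-3.9],[0.001,0.0007,-0.019]],[[46.7,7.0,-3.9],[0.001,0.0007,-0.019]],[[46.5,7.8,-3.9],[0.001,0.0007,-0.019]],[[46.4,8.8,-3.9],[0.001,0.0007,-0.019]]]
[[[46.2,9.6,-3.8],[0.001,0.0007,-0.019]],[[46.0,10.6,-3.9],[0.001,0.0007,-0.019]],[[45.9,11.3,-3.8],[0.001,0.0007,-0.019]]]
maxabs 46.9 rot 0.019001446188556193
[[[0.0,0.0,28.5],[-0.0,0.0001,-0.0]],[[0.0,0.0,28.5],[-0.0,0.0001,-0.0]],[[0.0,0.0,28.5],[-0.0,0.0001,-0.0]],[[0.0,0.0,28.5],[-0.0,0.0001,-0.0]]]
maxabs 28.5 rot 6.850905293197906e-05
```

View pics/w8.png

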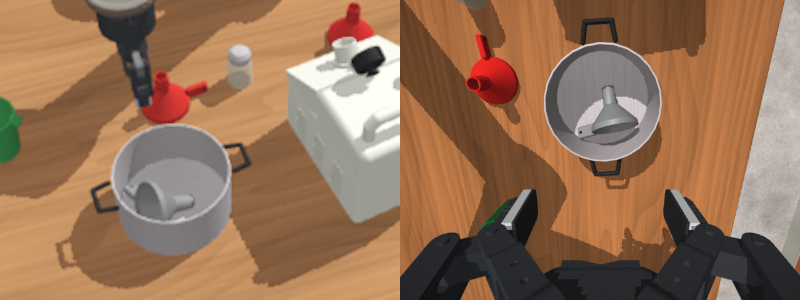

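The funnel rests in the pot on its side and the pot hasn't moved. Next I'll swing over behind the cap.

move_arm([
  [[47, 5.2, -4], [0, 0, -0.019]],
  [[46.8, 6.2, -4], [0, 0, -0.019]],
  [[46.7, 7, -4], [0, 0, -0.019]],
  [[46.5, 7.8, -4], [0, 0, -0.019]],
  [[46.4, 8.8, -4], [0, 0, -0.019]],
], hand=1)

```text
time: 10.65
position: [0.6458, 0.0225, 0.3322]
tcp_rot: [-0.0, 0.672, 0.741, -0.0]
force: [0.7, -0.9, -0.5]
opening: -0.0
```

move_arm([
  [[46.2, 9.6, -4], [0, 0, -0.019]],
  [[46, 10.6, -4], [0, 0, -0.019]],
  [[46, 11.3, -4], [0, 0, -0.019]],
  [[0, 0, 0], [0, 0, 0]],
  [[0, 0, 0], [0, 0, 0]],
])

```text
time: 11.28
position: [0.6613, 0.1616, 0.3432]
tcp_rot: [-0.0, 0.651, 0.759, -0.001]
force: [-0.7, -0.1, -0.5]
opening: -0.0
```

```bash
python3 - <<'E'
from h import *
import cv2
c=calibration('wrist');a=snapshot("wrist");b=snapshot("scene"); print(ctrl.read_state()['position'],ctrl.read_state()['force'],ctrl.read_state()['opening'])
for P in ([20,58,220],[42,0,236],[-8,0,222],[-60,0,236]):
    u=proj(c,can(P)); cv2.circle(a,(round(u[0]),round(u[1])),3,(0,255,255),-1)
cv2.imwrite('pics/w9.png',cv2.hconcat([cv2.resize(x,(400,300)) for x in (b[120:300,280:520],a)]))
s=plan(can([42,0,0])+[0,0,.236],tilt(0),5)
s=plan(can([-58,0,0])+[0,0,.242],tilt(0),10,s)
E
```

```text
[0.66139061 0.16078206 0.342973  ] [-0.00189152 -0.36699833  0.17424017] -7.739135695755422e-06
[[[0.1,0.2,21.4],[-0.0003,0.0,-0.0003]],[[0.1,0.1,21.4],[-0.0003,0.0,-0.0003]],[[0.1,0.2,21.4],[-0.0003,0.0,-0.0003]],[[0.2,0.1,21.4],[-0.0003,0.0,-0.0003]],[[0.1,0.2,21.4],[-0.0003,0.0,-0.0003]]]
maxabs 21.4 rot 0.0002843447839085547
[[[0.0,-10.0,-0.6],[0.0,0.0,0.0]],[[0.0,-10.0,-0.6],[0.0,0.0,0.0]],[[0.0,-10.0,-0.6],[0.0,0.0,0.0]],[[0.0,-10.0,-0.6],[0.0,0.0,0.0]],[[0.0,-10.0,-0.6],[0.0,0.0,0.0]]]
[[[0.0,-10.0,-0.6],[0.0,0.0,0.0]],[[0.0,-10.0,-0.6],[0.0,0.0,0.0]],[[0.0,-10.0,-0.6],[0.0,0.0,0.0]],[[0.0,-10.0,-0.6],[0.0,0.0,0.0]],[[0.0,-10.0,-0.6],[0.0,0.0,0.0]]]
maxabs 10.0 rot 2.4770408939962895e-05
```

View pics/w9.png

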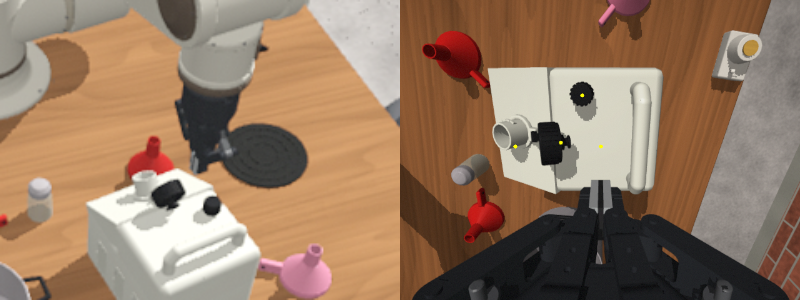

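The projected points match: vent cap centre, and the cap face where modelled. The gap between boss and handle is free, so I'll descend.

move_arm([
  [[0.1, 0.2, 21.4], [0, 0, 0]],
  [[0.1, 0.2, 21.4], [0, 0, 0]],
  [[0.1, 0.2, 21.4], [0, 0, 0]],
  [[0.1, 0.2, 21.4], [0, 0, 0]],
  [[0.1, 0.2, 21.4], [0, 0, 0]],
])

```text
time: 12.0
position: [0.6622, 0.1612, 0.2351]
tcp_rot: [-0.0, 0.651, 0.759, -0.001]
force: [0.1, 0.6, 0.5]
opening: 0.0001
```

move_arm([
  [[0, -10, -0.6], [0, 0, 0]],
  [[0, -10, -0.6], [0, 0, 0]],
  [[0, -10, -0.6], [0, 0, 0]],
  [[0, -10, -0.6], [0, 0, 0]],
  [[0, -10, -0.6], [0, 0, 0]],
])

```text
time: 12.62
position: [0.6161, 0.1552, 0.2443]
tcp_rot: [0.005, 0.651, 0.759, 0.005]
force: [29.8, 4.4, 50.3]
opening: 0.0002
```

```bash
python3 - <<'E'
from h import *
import cv2
a=snapshot("wrist");b=snapshot("scene"); print(ctrl.read_state()['position'],ctrl.read_state()['force'])
cv2.imwrite('pics/w10.png',cv2.hconcat([cv2.resize(x,(400,300)) for x in (b[170:290,300:460],a)]))
E
```

```text
[0.61580688 0.15515404 0.24551259] [21.07183416  3.19248156 37.38610479]
```

View pics/w10.png

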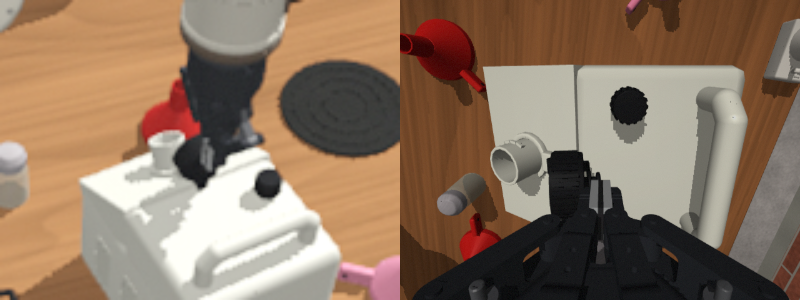

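The contact pushed the tool up: the tip rode on the boss and wedged the cap against its stop. I'll back off, go lower (below the boss) and push again.

move_arm([
  [[0, 15, 0], [0, 0, 0]],
  [[0, 15, 0], [0, 0, 0]],
  [[0, 5, 0], [0, 0, 0]],
  [[0, 0, 0], [0, 0, 0]],
])

```text
time: 13.22
position: [0.6471, 0.1601, 0.2385]
tcp_rot: [-0.001, 0.651, 0.759, -0.001]
force: [0.6, 0.2, 0.4]
opening: -0.0004
```

```bash
python3 - <<'E'
from h import *
import cv2
a=snapshot("wrist"); print(ctrl.read_state()['position'],ctrl.read_state()['force'])
cv2.imwrite('pics/w11.png',a)
s=plan(can([30,0,0])+[0,0,.208],tilt(0),3)
s=plan(can([-10,0,0])+[0,0,.212],tilt(0),5,s)
E
```

```text
[0.64697201 0.16015961 0.23854003] [ 0.20586905 -1.06445633 -0.21063657]
[[[-0.3,1.0,10.2],[-0.0006,0.0,0.0]],[[-0.4,1.1,10.2],[-0.0006,0.0,0.0]],[[-0.3,1.0,10.1],[-0.0006,0.0,0.0]]]
maxabs 10.2 rot 0.0006423881264382505
[[[0.0,-8.0,-0.8],[-0.0,0.0,0.0]],[[0.0,-8.0,-0.8],[-0.0,0.0,0.0]],[[0.0,-8.0,-0.8],[-0.0,0.0,0.0]],[[0.0,-8.0,-0.8],[-0.0,0.0,0.0]],[[0.0,-8.0,-0.8],[-0.0,0.0,0.0]]]
maxabs 8.0 rot 2.5432875989686767e-05
```

View pics/w11.png

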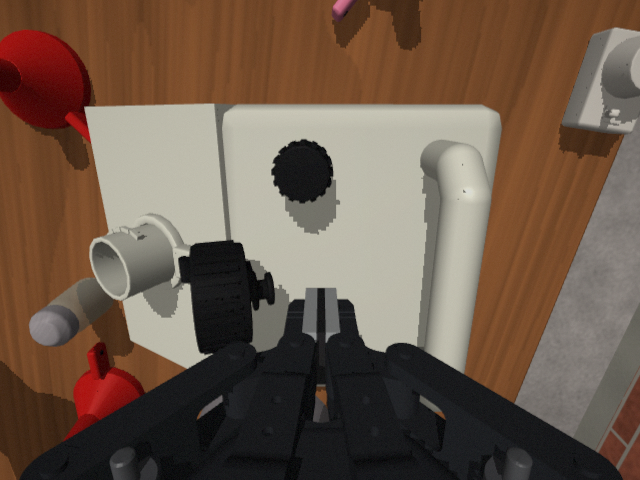

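The boss shows at (262,288) with a flat end facing the fingers. Going low and pushing in small steps.

move_arm([
  [[0, 1, 11], [0, 0, 0]],
  [[0, 1, 11], [0, 0, 0]],
  [[0, 0, 10], [0, 0, 0]],
  [[0, -8, 0], [0, 0, 0]],
  [[0, -8, 0], [0, 0, 0]],
])

```text
time: 13.9
position: [0.6342, 0.1581, 0.2075]
tcp_rot: [0.001, 0.651, 0.759, 0.001]
force: [24.6, 4.1, 15.4]
opening: 0.0001
```

move_arm([
  [[0, -7, -1], [0, 0, 0]],
  [[0, -7, -2], [0, 0, 0]],
])

```text
time: 14.15
position: [0.6245, 0.1565, 0.2159]
tcp_rot: [0.006, 0.651, 0.759, 0.006]
force: [12.1, 1.9, 11.0]
opening: 0.0001
```

```bash
python3 - <<'E'
from h import *
import cv2
a=snapshot("wrist"); print(ctrl.read_state()['position'],ctrl.read_state()['force'])
cv2.imwrite('pics/w12.png',a)
E
```

```text
[0.62163906 0.1561257  0.21453896] [-1.02377667 -0.39517686  1.12050646]
```

View pics/w12.png

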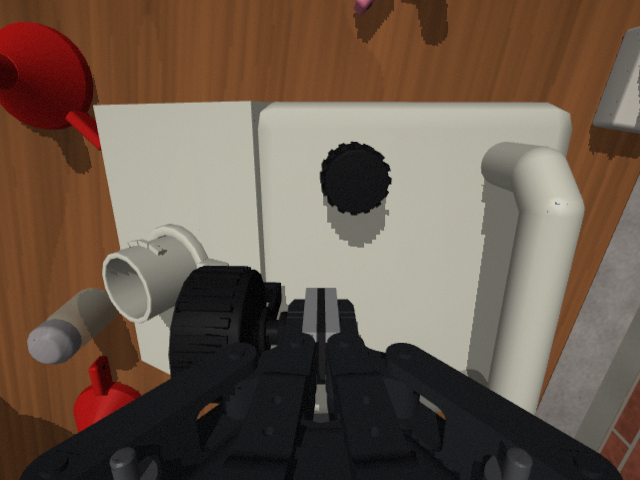

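The cap has rotated forward a bit and the force has dropped. I'll keep pushing forward, rising slightly.

move_arm([
  [[0, -8, -3], [0, 0, 0]],
  [[0, -8, -3], [0, 0, 0]],
  [[0, -8, -3], [0, 0, 0]],
])

```text
time: 14.58
position: [0.597, 0.1524, 0.2211]
tcp_rot: [0.002, 0.651, 0.759, 0.002]
force: [13.4, 2.0, 20.7]
opening: -0.0003
```

```bash
python3 - <<'E'
from h import *
import cv2
a=snapshot("wrist"); b=snapshot("scene");print(ctrl.read_state()['position'],ctrl.read_state()['force'])
cv2.imwrite('pics/w13.png',cv2.hconcat([cv2.resize(x,(400,300)) for x in (b[170:290,300:460],a)]))
E
```

```text
[0.59611324 0.15229969 0.22109185] [ 6.94255064  1.34320528 15.46551417]
```

View pics/w13.png

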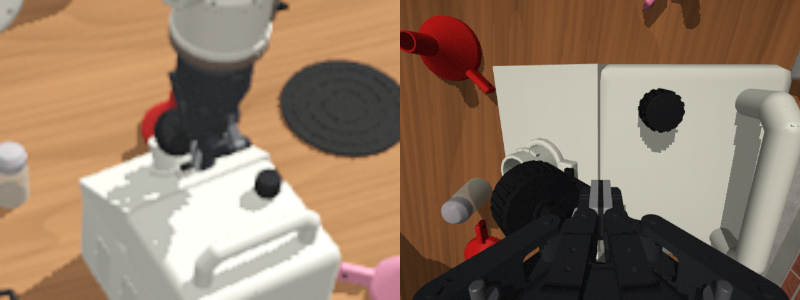

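The cap now leans over the neck. The fingertip is pressing on the strap near the hinge, so I'll rise and push further forward.

move_arm([
  [[0, -2, -9], [0, 0, 0]],
  [[0, -7, -7], [0, 0, 0]],
  [[0, -8, -4], [0, 0, 0]],
  [[0, -8, -2], [0, 0, 0]],
])

```text
time: 15.18
position: [0.5705, 0.1483, 0.2407]
tcp_rot: [-0.001, 0.651, 0.759, -0.001]
force: [-0.0, -0.8, 0.1]
opening: -0.0002
```

```bash
python3 - <<'E'
from h import *
import cv2
a=snapshot("wrist"); b=snapshot("scene");print(ctrl.read_state()['position'],ctrl.read_state()['force'])
cv2.imwrite('pics/w14.png',cv2.hconcat([cv2.resize(x,(400,300)) for x in (b[170:290,300:460],a)]))
E
```

```text
[0.57050433 0.14834501 0.24084944] [0.69500648 0.13479081 0.32107648]
```

View pics/w14.png

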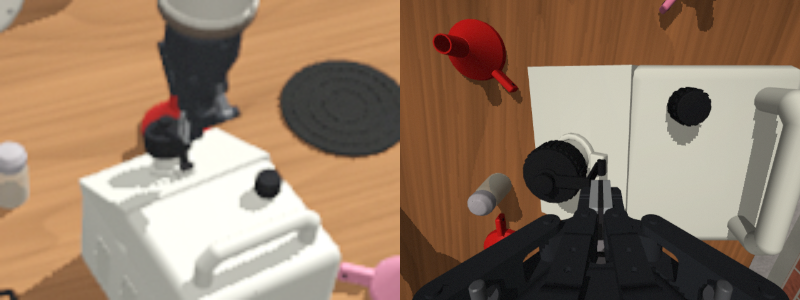

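The cap has swung over and looks seated on the neck. I'll lift off, then line up along the neck axis with the jaws across the slope, away from the strap.

```bash
cat >> h.py <<'E'
AX=np.array([-.5,0,.866])
def neck(d): return can(np.array([-75,0,166])+d*AX)
E
python3 - <<'E'
from h import *
p,r=cur()
s=plan(p+[0,0,.05],r,2)
s=plan(neck(105),tilt(30,.9),6,s)
E
```

```text
[[[-0.0,-0.0,-25.0],[0.0,0.0,0.0]],[[-0.0,-0.1,-25.0],[0.0,0.0,0.0]]]
maxabs 25.0 rot 0.0
[[[-0.2,-12.8,5.7],[-0.0815,0.0394,0.1464]],[[-2.3,-13.1,4.5],[-0.0815,0.0394,0.1464]],[[-4.3,-12.9,3.4],[-0.0815,0.0394,0.1464]],[[-6.3,-12.4,2.1],[-0.0815,0.0394,0.1464]],[[-8.1,-11.4,0.9],[-0.0815,0.0394,0.1464]]]
[[[-9.7,-10.1,-0.3],[-0.0815,0.0394,0.1464]]]
maxabs 13.1 rot 0.14644979070077227
```

move_arm([
  [[0, 0, -25], [0, 0, 0]],
  [[0, 0, -25], [0, 0, 0]],
  [[0, -12.8, 5.7], [-0.0815, 0.0394, 0.1464]],
  [[-2.3, -13, 4.5], [-0.0815, 0.0394, 0.1464]],
  [[-4.3, -13, 3.4], [-0.0815, 0.0394, 0.1464]],
])

```text
time: 15.9
position: [0.5331, 0.142, 0.2733]
tcp_rot: [0.034, 0.796, 0.591, 0.13]
force: [0.6, 0.1, -0.0]
opening: -0.0003
```

move_arm([
  [[-6.3, -12.4, 2], [-0.0815, 0.0394, 0.1464]],
  [[-8, -11.4, 1], [-0.0815, 0.0394, 0.1464]],
  [[-9.7, -10, 0], [-0.0815, 0.0394, 0.1464]],
  [[0, 0, 0], [0, 0, 0]],
  [[0, 0, 0], [0, 0, 0]],
], hand=-1)

```text
time: 16.52
position: [0.496, 0.136, 0.2569]
tcp_rot: [0.066, 0.885, 0.388, 0.25]
force: [0.8, -0.1, -0.5]
opening: 0.0853
```

```bash
python3 - <<'E'
from h import *
import cv2
c=calibration('wrist');a=snapshot("wrist");b=snapshot("scene"); print(ctrl.read_state()['position'],ctrl.read_state()['joint_positions'],ctrl.read_state()['opening'])
for P in (neck(42),neck(55),can([20,58,220])):
    u=proj(c,P); cv2.circle(a,(round(u[0]),round(u[1])),2,(0,255,255),-1)
cv2.imwrite('pics/w15.png',a);cv2.imwrite('pics/s15.png',cv2.resize(b[170:290,300:460],(640,480)))
s=plan(neck(8),tilt(30,.9),6)
E
```

```text
[0.49632597 0.13582738 0.2567117 ] [ 0.10018578 -0.32344488  1.90785402  0.03139108  1.03521892  0.83614362] 0.08564731444113853
[[[-0.2,-0.1,16.0],[-0.0001,0.0001,0.0003]],[[-0.2,-0.2,16.0],[-0.0001,0.0001,0.0003]],[[-0.2,-0.1,15.9],[-0.0001,0.0001,0.0003]],[[-0.2,-0.2,16.0],[-0.0001,0.0001,0.0003]],[[-0.2,-0.1,16.0],[-0.0001,0.0001,0.0003]]]
[[[-0.2,-0.1,16.0],[-0.0001,0.0001,0.0003]]]
maxabs 16.0 rot 0.00025698184243372785
```

View pics/w15.png

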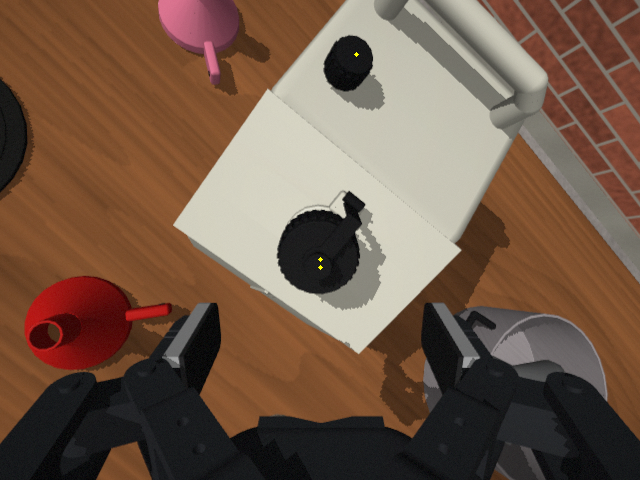

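View pics/s15.png

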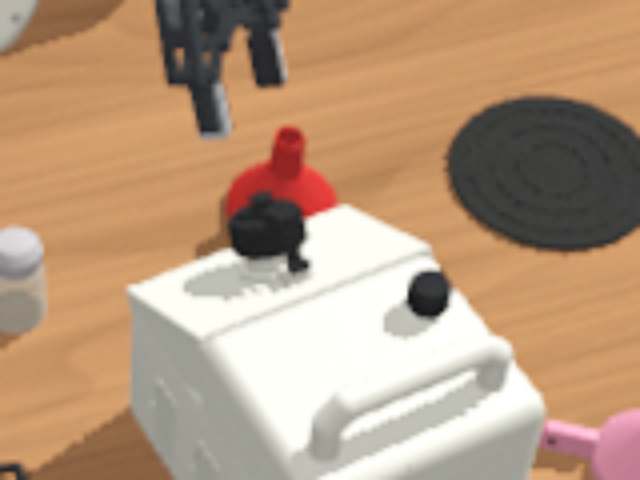

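The cap sits on the neck; in the wrist view its boss at about (320,263) coincides with the predicted axis, and the strap runs to the upper right, off the jaw line. Descending to grip.

move_arm([
  [[0, 0, 20], [0, 0, 0]],
  [[0, 0, 20], [0, 0, 0]],
  [[0, 0, 20], [0, 0, 0]],
  [[0, 0, 18], [0, 0, 0]],
  [[-1, -0.5, 18], [0, 0, 0]],
])

```text
time: 17.25
position: [0.5431, 0.1428, 0.172]
tcp_rot: [0.066, 0.885, 0.387, 0.25]
force: [-0.2, -0.3, 0.2]
opening: 0.0851
```

move_arm([
  [[0, 0, 0], [0, 0, 0]],
  [[0, 0, 0], [0, 0, 0]],
  [[0, 0, 0], [0, 0, 0]],
], hand=1)

```text
time: 17.62
position: [0.5416, 0.1434, 0.1733]
tcp_rot: [0.065, 0.885, 0.387, 0.25]
force: [-10.2, 4.4, 3.3]
opening: 0.0488
```

```bash
python3 - <<'E'
from h import *
import cv2
a=snapshot("wrist");b=snapshot("scene"); s=ctrl.read_state();print(s['position'],neck(8),s['force'],s['wrist_torque'],s['opening'])
cv2.imwrite('pics/w16.png',cv2.hconcat([cv2.resize(x,(400,300)) for x in (b[170:290,300:460],a)]))
E
```

```text
[0.54158168 0.14334279 0.17335547] [0.54243009 0.14291326 0.172928  ] [-9.11430275  5.75171707  1.66590148] [0.7794137  1.35164054 0.43836913] 0.04876538378829592
```

View pics/w16.png

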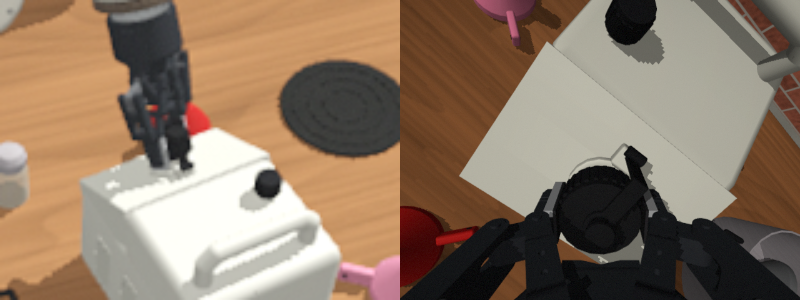

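Gripped at 48.8 mm, about the ribbed cap's diameter. Turning clockwise (+z of the tool).

move_arm([
  [[0, 0, 0.2], [0, 0, 0.14]],
  [[0, 0, 0.2], [0, 0, 0.14]],
  [[0, 0, 0.3], [0, 0, 0.15]],
  [[0, 0, 0.3], [0, 0, 0.15]],
])

```text
time: 18.23
position: [0.5423, 0.1432, 0.1727]
tcp_rot: [-0.009, 0.959, 0.116, 0.259]
force: [-6.8, 1.9, 2.2]
opening: 0.0491
```

```bash
python3 - <<'E'
from h import *
import cv2
a=snapshot("wrist"); s=ctrl.read_state();p,r=cur();print(s['position'],r.inv().apply(s['force']),r.inv().apply(s['wrist_torque']),s['opening'],(tilt(30).inv()*r).as_rotvec())
cv2.imwrite('pics/w17.png',a)
E
```

```text
[0.54234232 0.14312867 0.17266255] [-3.62405355 -1.49448313 -5.29469285] [ 0.29300941 -0.98168088 -0.02764537] 0.04866841293670368 [4.79590001e-04 4.47251498e-04 1.49283606e+00]
```

View pics/w17.png

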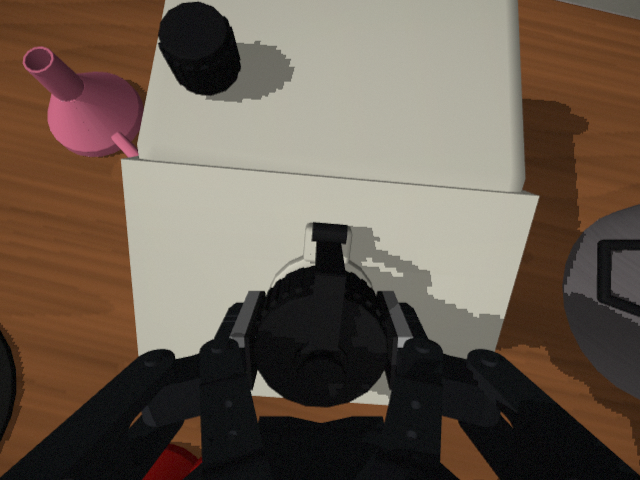

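The cap is centred between the pads at about (322,340) and the strap points up the slope, clear of the fingers. Continuing the turn.

move_arm([
  [[0, 0, 0.3], [0, 0, 0.15]],
  [[0, 0, 0.3], [0, 0, 0.15]],
  [[0, 0, 0.3], [0, 0, 0.15]],
  [[0, 0, 0.3], [0, 0, 0.15]],
  [[0, 0, 0.3], [0, 0, 0.15]],
])

```text
time: 18.9
position: [0.543, 0.1427, 0.1713]
tcp_rot: [-0.103, 0.935, -0.244, 0.237]
force: [-10.4, -6.8, 4.2]
opening: 0.0487
```

```bash
python3 - <<'E'
from h import *
import cv2
a=snapshot("wrist"); s=ctrl.read_state();p,r=cur();print(s['position'],r.inv().apply(s['force']),r.inv().apply(s['wrist_torque']),s['opening'],(tilt(30).inv()*r).as_rotvec(),s['joint_positions'])
cv2.imwrite('pics/w18.png',a)
E
```

```text
[0.54299847 0.14268344 0.17128714] [-1.57988717  9.40050455 -8.63815471] [-1.54209667 -0.4960052  -0.01742475] 0.04890957229240221 [-2.27117898e-04 -7.62032573e-04  2.24255492e+00] [ 0.10626582 -0.16078946  1.95918962  0.0317256   0.820784    2.17991455]
```

View pics/w18.png

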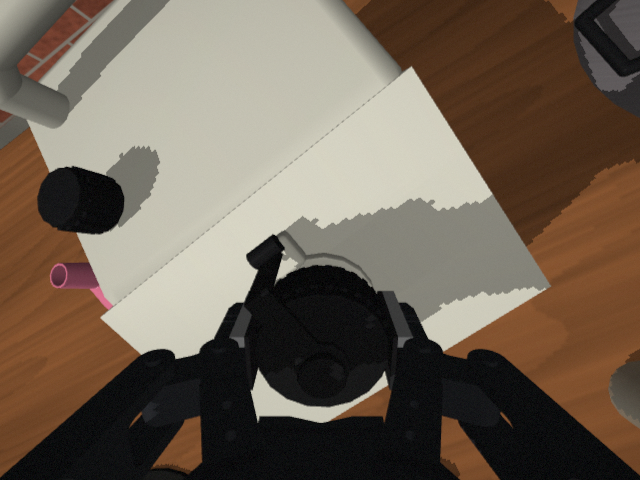

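move_arm([
  [[0, 0, 0], [0, 0, 0]],
  [[0, 0, 0], [0, 0, 0]],
  [[0, 0, 0], [0, 0, -0.16]],
  [[0, 0, 0], [0, 0, -0.18]],
  [[0, 0, 0], [0, 0, -0.18]],
], hand=-0.6)

```text
time: 19.58
position: [0.5435, 0.1431, 0.171]
tcp_rot: [-0.037, 0.966, 0.01, 0.256]
force: [0.4, -0.3, -0.1]
opening: 0.0684
```

move_arm([
  [[0, 0, 0], [0, 0, -0.18]],
  [[0, 0, 0], [0, 0, -0.18]],
  [[0, 0, 0], [0, 0, -0.18]],
  [[0, 0, 0], [0, 0, -0.18]],
  [[0, 0, 0], [0, 0, -0.18]],
])

```text
time: 20.2
position: [0.5435, 0.1431, 0.171]
tcp_rot: [0.078, 0.865, 0.429, 0.247]
force: [0.3, -0.2, -0.1]
opening: 0.0679
```

```bash
python3 - <<'E'
from h import *
import cv2
a=snapshot("wrist"); s=ctrl.read_state();p,r=cur();print(s['position'],neck(6),r.inv().apply(s['force']),s['opening'],(tilt(30).inv()*r).as_rotvec())
cv2.imwrite('pics/w19.png',a); plan(neck(5.5),tilt(30,.85),2)
E
```

```text
[0.54353017 0.14309812 0.17097213] [0.54341832 0.14306625 0.171196  ] [-0.08600581  0.93270009  0.27642348] 0.06803089626500598 [-3.19614785e-04  3.94759316e-04  7.93290249e-01]
[[[-0.0,0.0,0.1],[0.0001,-0.0002,0.0284]],[[-0.0,0.0,0.1],[0.0001,-0.0002,0.0284]]]
maxabs 0.1 rot 0.028354866551433846
```

View pics/w19.png

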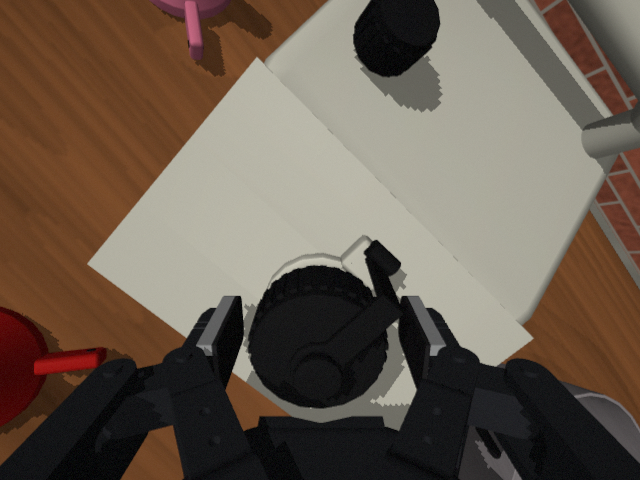

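move_arm([
  [[0, 0, 0], [0, 0, 0.13]],
  [[0, 0, 0], [0, 0, 0]],
])

```text
time: 20.5
position: [0.5435, 0.1431, 0.1708]
tcp_rot: [0.061, 0.893, 0.369, 0.252]
force: [-0.2, -0.3, -0.4]
opening: 0.0684
```

move_arm([
  [[0, 0, 0], [0, 0, 0]],
  [[0, 0, 0], [0, 0, 0]],
  [[0, 0, 0], [0, 0, 0]],
], hand=1)

```text
time: 20.88
position: [0.5429, 0.1434, 0.1707]
tcp_rot: [0.061, 0.892, 0.37, 0.251]
force: [-11.8, 2.3, 7.5]
opening: 0.0491
```

move_arm([
  [[0, 0, 0.2], [0, 0, 0.15]],
  [[0, 0, 0.3], [0, 0, 0.15]],
  [[0, 0, 0.3], [0, 0, 0.15]],
  [[0, 0, 0.3], [0, 0, 0.15]],
  [[0, 0, 0.3], [0, 0, 0.15]],
])

```text
time: 21.5
position: [0.5437, 0.1435, 0.1696]
tcp_rot: [-0.036, 0.966, 0.015, 0.256]
force: [-13.6, 9.3, 8.3]
opening: 0.0489
```

```bash
python3 - <<'E'
from h import *
s=ctrl.read_state();p,r=cur();print(s['position'],r.inv().apply(s['force']),r.inv().apply(s['wrist_torque']),s['opening'],(tilt(30).inv()*r).as_rotvec())
E
```

```text
[0.54370305 0.14348912 0.16961195] [ -7.6020527  -10.46783032 -13.16899227] [ 1.78747714 -1.34813978 -1.04203058] 0.04890607908187144 [1.04246002e-03 1.63980081e-04 1.69300598e+00]
```

The torque rose to 1.0 N·m, well above the 0.12 of running. That suggests the stop. A little more to confirm.

move_arm([
  [[0, 0, 0], [0, 0, 0.08]],
  [[0, 0, 0], [0, 0, 0.06]],
])

```text
time: 21.75
position: [0.5449, 0.1438, 0.1706]
tcp_rot: [-0.054, 0.964, -0.05, 0.255]
force: [3.5, 6.0, 3.8]
opening: 0.0491
```

```bash
python3 - <<'E'
from h import *
import cv2
s=ctrl.read_state();p,r=cur();print(s['position'],r.inv().apply(s['force']),r.inv().apply(s['wrist_torque']),s['opening'],(tilt(30).inv()*r).as_rotvec())
cv2.imwrite('pics/w20.png',snapshot('wrist'))
E
```

```text
[0.54486268 0.14376981 0.17063355] [ 4.14119254 -6.7058104  -1.118099  ] [ 0.86623012  0.50253318 -1.67958524] 0.04912160232947695 [-1.33525776e-03  3.06651337e-03  1.82913723e+00]
```

View pics/w20.png

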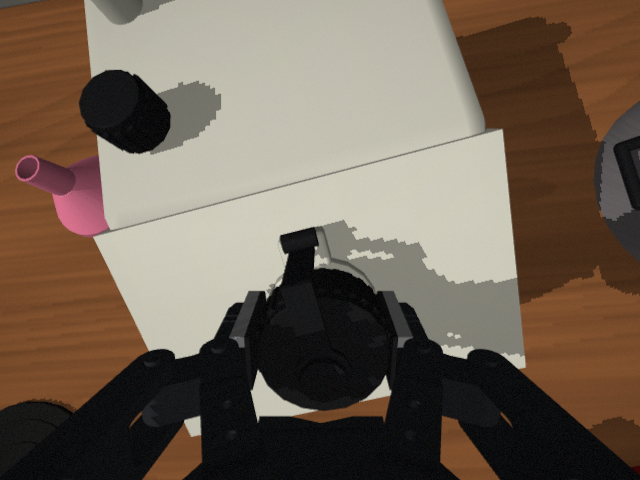

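Torque 1.7 N·m with almost no further progress, after about 2.25 rad commanded in total, so the cap is at its stop. I'll release and back out along the axis, then check.

move_arm([
  [[0, 0, 0], [0, 0, 0]],
  [[0, 0, 0], [0, 0, 0]],
  [[0, 0, -20], [0, 0, 0]],
  [[0, 0, -30], [0, 0, 0]],
  [[0, 0, -50], [0, 0, 0]],
], hand=-0.6)

```text
time: 22.42
position: [0.4937, 0.1353, 0.2553]
tcp_rot: [-0.053, 0.965, -0.051, 0.252]
force: [1.1, -0.3, 1.1]
opening: 0.0684
```

```bash
python3 - <<'E'
from h import *
import cv2
s=ctrl.read_state();print(s['position'],s['force'],s['opening'])
a=snapshot("wrist");b=snapshot("scene")
cv2.imwrite('pics/w21.png',cv2.hconcat([cv2.resize(x,(400,300)) for x in (b[170:290,300:460],a)]))
v=can([20,58,0]); s=plan(v+[0,0,.29],tilt(0,.75),8); s=plan(v+[0,0,.2005],tilt(0,.75),5,s)
E
```

```text
[0.49370408 0.13528131 0.2552881 ] [ 1.0616562  -0.27430696  1.10087254] 0.06836964973042278
[[[15.3,-11.5,6.2],[0.0193,-0.0668,-0.1316]],[[17.1,-9.3,5.3],[0.0193,-0.0668,-0.1316]],[[18.4,-6.9,4.3],[0.0193,-0.0668,-0.1316]],[[19.4,-4.3,3.1],[0.0193,-0.0668,-0.1316]],[[20.0,-1.6,1.8],[0.0193,-0.0668,-0.1316]]]
[[[20.1,1.0,0.5],[0.0193,-0.0668,-0.1316]],[[19.8,3.7,-0.8],[0.0193,-0.0668,-0.1316]],[[19.1,6.1,-2.3],[0.0193,-0.0668,-0.1316]]]
maxabs 20.1 rot 0.13157287591364097
[[[0.0,0.0,17.9],[-0.0,0.0001,0.0]],[[0.0,0.0,17.9],[-0.0,0.0001,0.0]],[[0.0,0.0,17.9],[-0.0,0.0001,0.0]],[[0.0,0.0,17.9],[-0.0,0.0001,0.0]],[[0.0,0.0,17.9],[-0.0,0.0001,0.0]]]
maxabs 17.9 rot 5.1428535661517194e-05
```

View pics/w21.png

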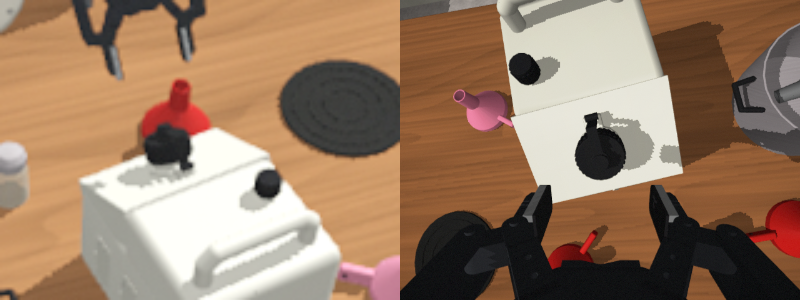

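The filler cap sits low on the neck, with no neck visible below it. On to the vent cap.

move_arm([
  [[15.3, -11.5, 6], [0.0193, -0.0668, -0.1316]],
  [[17, -9.3, 5.3], [0.0193, -0.0668, -0.1316]],
  [[18.4, -7, 4.3], [0.0193, -0.0668, -0.1316]],
  [[19.4, -4.3, 3], [0.0193, -0.0668, -0.1316]],
  [[20, -1.6, 2], [0.0193, -0.0668, -0.1316]],
], hand=-0.3)

```text
time: 23.15
position: [0.5808, 0.1855, 0.2731]
tcp_rot: [-0.022, 0.953, 0.286, 0.097]
force: [0.2, -0.5, 0.5]
opening: 0.0556
```

move_arm([
  [[20, 1, 0.5], [0.0193, -0.0668, -0.1316]],
  [[19.8, 3.7, -0.8], [0.0193, -0.0668, -0.1316]],
  [[19, 6, -2.3], [0.0193, -0.0668, -0.1316]],
  [[0, 0, 0], [0, 0, 0]],
  [[0, 0, 0], [0, 0, 0]],
])

```text
time: 23.78
position: [0.6312, 0.2153, 0.2833]
tcp_rot: [-0.002, 0.884, 0.467, -0.003]
force: [-0.1, -0.8, 1.4]
opening: 0.0556
```

```bash
python3 - <<'E'
from h import *
import cv2
c=calibration('wrist');a=snapshot("wrist");b=snapshot("scene"); st=ctrl.read_state(); print(st['position'],st['opening'],st['joint_positions'])
for P in ([20,58,220],):
    u=proj(c,can(P)); cv2.circle(a,(round(u[0]),round(u[1])),3,(0,255,255),-1)
cv2.imwrite('pics/w22.png',a)
v=can([20,58,0]);s=plan(v+[0,0,.2005],tilt(0,.75),5)
E
```

```text
[0.63093727 0.21499269 0.28432811] 0.05542719406867764 [2.12413382e-01 3.40394545e-01 1.09805009e+00 1.08555668e-03
 1.70911418e+00 8.10564875e-01]
[[[0.2,0.1,16.8],[-0.001,0.0007,-0.0003]],[[0.1,0.1,16.7],[-0.001,0.0007,-0.0003]],[[0.2,0.1,16.8],[-0.001,0.0007,-0.0003]],[[0.1,0.1,16.8],[-0.001,0.0007,-0.0003]],[[0.2,0.0,16.7],[-0.001,0.0007,-0.0003]]]
maxabs 16.8 rot 0.0009787670881448854
```

View pics/w22.png

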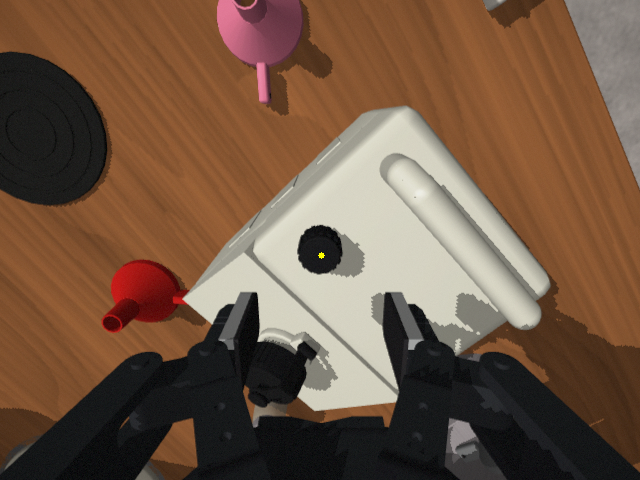

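Vent cap is well aligned, but the filler cap at (275,370) looks odd: something light shows below it. Checking before going on.

```bash
python3 - <<'E'
from h import *
import cv2
a=cv2.imread('pics/w22.png')[300:430,220:350]; b=snapshot('scene')[200:260,320:400]; c=snapshot('top')[190:250,215:285]
cv2.imwrite('pics/z22.png',cv2.hconcat([cv2.resize(x,(266,266),interpolation=cv2.INTER_CUBIC) for x in (a,b,c)]))
E
```

```text
(no output)
```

View pics/z22.png

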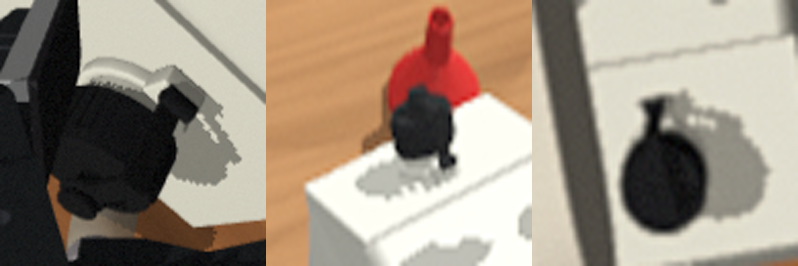

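It is seated coaxially with the collar visible below it; the light spot is the salt shaker on the counter behind. I'll descend onto the vent cap.

move_arm([
  [[0.2, 0, 17], [0, 0, 0]],
  [[0.2, 0, 17], [0, 0, 0]],
  [[0.2, 0, 17], [0, 0, 0]],
  [[0.1, 0, 17], [0, 0, 0]],
  [[0.1, 0, 15], [0, 0, 0]],
])

```text
time: 24.6
position: [0.6311, 0.216, 0.1997]
tcp_rot: [-0.001, 0.884, 0.468, -0.003]
force: [1.1, -0.4, 0.8]
opening: 0.0554
```

move_arm([
  [[0, 0, 0], [0, 0, 0]],
  [[0, 0, 0], [0, 0, 0]],
  [[0, 0, 0], [0, 0, 0]],
], hand=1)

```text
time: 24.98
position: [0.6308, 0.2164, 0.2017]
tcp_rot: [-0.002, 0.884, 0.468, -0.003]
force: [-6.2, 1.9, -0.8]
opening: 0.0239
```

```bash
python3 - <<'E'
from h import *
import cv2
a=snapshot("wrist");s=ctrl.read_state();p,r=cur();print(s['position'],can([20,58,0]),r.inv().apply(s['force']),r.inv().apply(s['wrist_torque']),s['opening'])
cv2.imwrite('pics/w23.png',a)
E
```

```text
[0.63079931 0.21638395 0.20174383] [0.63139072 0.21537708 0.        ] [-2.71823362 -6.82243499  0.55307015] [ 1.009757   -0.36617445  0.03582192] 0.02420627578077058
```

View pics/w23.png

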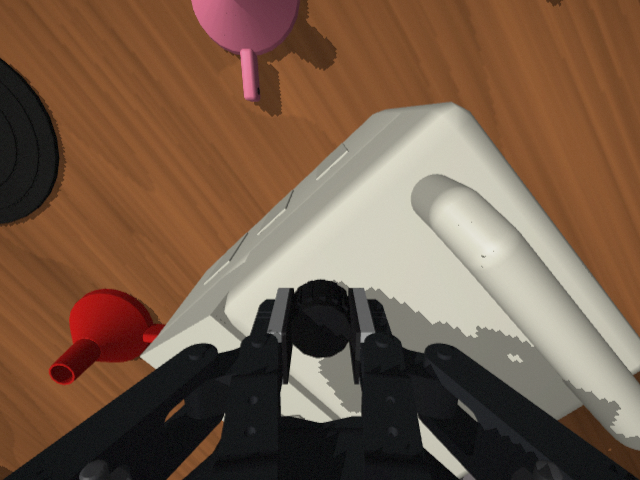

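Vent cap gripped, centred at (320,318) between the pads. Turning clockwise.

move_arm([
  [[0, 0, 0.2], [0, 0, 0.16]],
  [[0, 0, 0.2], [0, 0, 0.16]],
  [[0, 0, 0.3], [0, 0, 0.16]],
  [[0, 0, 0.3], [0, 0, 0.16]],
  [[0, 0, 0.3], [0, 0, 0.16]],
])

```text
time: 25.65
position: [0.6313, 0.2155, 0.2004]
tcp_rot: [0.0, 0.996, 0.084, -0.003]
force: [-2.0, -6.3, -0.7]
opening: 0.0242
```

```bash
python3 - <<'E'
from h import *
s=ctrl.read_state();p,r=cur();print(s['position'],r.inv().apply(s['force']),r.inv().apply(s['wrist_torque']),s['opening'],(tilt(0).inv()*r).as_rotvec())
E
```

```text
[0.6313492  0.21546933 0.20036853] [-3.0504004   5.9178218   0.67484477] [-0.88680949 -0.44362931 -0.06330535] 0.0241816608338749 [ 0.00481246 -0.00543545  1.55594648]
```

move_arm([
  [[0, 0, 0.3], [0, 0, 0.15]],
  [[0, 0, 0.3], [0, 0, 0.15]],
  [[0, 0, 0.3], [0, 0, 0.12]],
])

```text
time: 26.02
position: [0.6313, 0.2149, 0.1995]
tcp_rot: [0.002, 0.992, -0.125, -0.003]
force: [-3.9, -9.6, -0.4]
opening: 0.0243
```

```bash
python3 - <<'E'
from h import *
s=ctrl.read_state();p,r=cur();print(s['position'],r.inv().apply(s['force']),r.inv().apply(s['wrist_torque']),s['opening'],(tilt(0).inv()*r).as_rotvec(),s['joint_positions'][5])
E
```

```text
[0.63131085 0.21489213 0.19953778] [-1.3855593  10.26604523  0.44298882] [-1.76926863 -0.08924114 -0.11092006] 0.0243390544793221 [ 0.00324509 -0.0075971   1.97558752] 2.035095350165872
```

move_arm([
  [[0, 0, 0], [0, 0, 0.1]],
  [[0, 0, 0], [0, 0, 0.1]],
  [[0, 0, 0], [0, 0, 0]],
])

```text
time: 26.4
position: [0.6326, 0.214, 0.1997]
tcp_rot: [0.002, 0.975, -0.223, -0.001]
force: [8.1, -14.2, -3.1]
opening: 0.0243
```

```bash
python3 - <<'E'
from h import *
s=ctrl.read_state();p,r=cur();print(s['position'],r.inv().apply(s['force']),r.inv().apply(s['wrist_torque']),s['opening'],(tilt(0).inv()*r).as_rotvec(),s['joint_positions'][5])
E
```

```text
[0.63263386 0.21398703 0.19974078] [13.4681489   9.26267416  3.11097203] [-1.46379537  2.40912405 -0.37084961] 0.024338783888203114 [-6.17295647e-04 -6.03889709e-03  2.17342215e+00] 2.2320220634268395
```

move_arm([
  [[0, 0, 0], [0, 0, 0.08]],
  [[0, 0, 0], [0, 0, 0.04]],
  [[0, 0, 0], [0, 0, 0]],
])

```text
time: 26.78
position: [0.6321, 0.2139, 0.1998]
tcp_rot: [0.002, 0.96, -0.28, -0.002]
force: [2.7, -16.0, -1.5]
opening: 0.0238
```

```bash
python3 - <<'E'
from h import *
s=ctrl.read_state();p,r=cur();print(s['position'],r.inv().apply(s['force']),r.inv().apply(s['wrist_torque']),s['opening'],(tilt(0).inv()*r).as_rotvec(),s['joint_positions'][5])
E
```

```text
[0.6321382  0.21386155 0.19980716] [10.89809409 11.98079403  1.5667422 ] [-2.01021761  1.89112265 -0.43740495] 0.02379706016366668 [-5.45849918e-04 -7.57651774e-03  2.29242625e+00] 2.3510374619367087
```

The torque has levelled off at 0.44 N·m (running takes 0.05) after 1.5 rad, more than the whole travel, so the vent cap is at its stop. Releasing and retreating.

move_arm([
  [[0, 0, 0], [0, 0, 0]],
  [[0, 0, 0], [0, 0, 0]],
  [[0, 0, -20], [0, 0, 0]],
  [[0, 0, -50], [0, 0, 0]],
  [[0, 0, -50], [0, 0, 0]],
], hand=-0.3)

```text
time: 27.4
position: [0.6318, 0.2163, 0.3207]
tcp_rot: [0.001, 0.96, -0.279, -0.003]
force: [-0.3, -0.2, 0.3]
opening: 0.0557
```

move_arm([
  [[0, 0, -50], [0, 0, -0.1]],
  [[0, 0, -30], [0, 0, -0.1]],
  [[0, 0, 0], [0, 0, 0]],
  [[0, 0, 0], [0, 0, 0]],
])

```text
time: 27.9
position: [0.6326, 0.2163, 0.3981]
tcp_rot: [0.001, 0.983, -0.182, -0.004]
force: [-0.2, 0.5, -0.6]
opening: 0.0557
```

```bash
python3 - <<'E'
from h import *
import cv2
a=snapshot("wrist");b=snapshot("scene"); s=ctrl.read_state();print(s['time'],s['position'],s['force'],s['joint_vel'].round(3))
cv2.imwrite('pics/w25.png',a);cv2.imwrite('pics/s25.png',b)
E
```

```text
28.0 [0.63246502 0.21618278 0.3977472 ] [ 0.56656757  0.16577518 -0.21449192] [-0.001  0.    -0.001  0.001  0.002 -0.003]
```

View pics/w25.png

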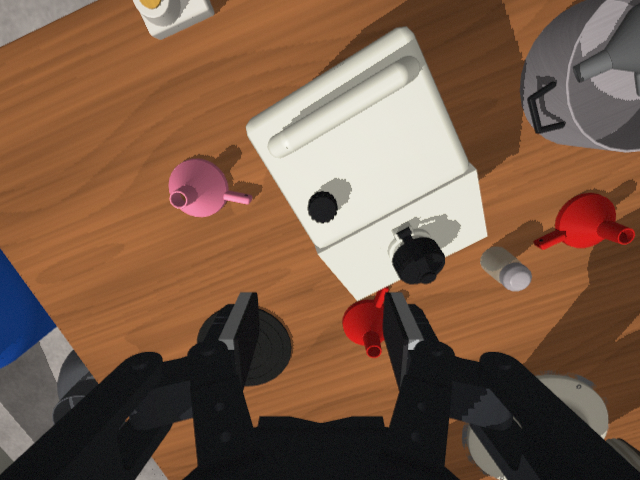

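View pics/s25.png

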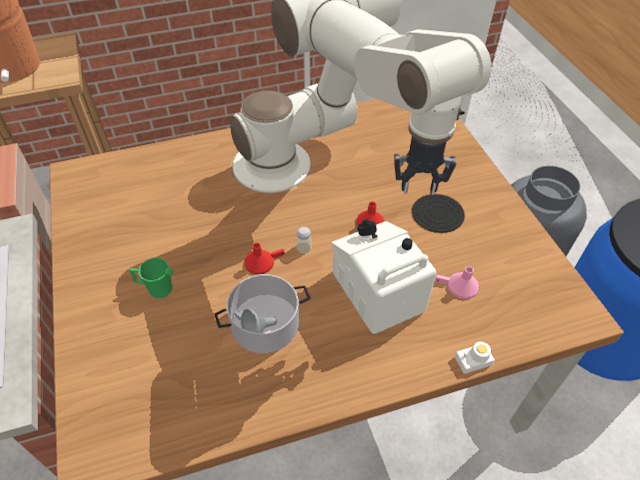

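```bash
python3 -c "
from rig import ctrl
print(ctrl.close_job())"
```

```text
the job is handed in; nothing more can be done
None
```

The job is handed in at about 28 s of the 72 s allowed; the hand-in gave no verdict.

**What I did**
- **Funnel:** I pulled it out of the neck by its handle and left it lying on its side in the pot.
- **Filler cap:** I pushed it over onto the neck and screwed it clockwise in two grips, about 2.25 rad in total.
- **Vent cap:** I turned it clockwise until it stopped.

**What went wrong on the way:** my first push on the filler cap was too high and wedged it back against its stop, with about 58 N at the wrist. I backed off, went lower, and the second push worked.

**Last checks**
- **Filler cap:** it stopped against 1.7 N·m, where running takes 0.12. The pictures show it coaxial and low on the neck.
- **Vent cap:** it stopped against 0.44 N·m, where running takes 0.05, after 1.5 rad, more than its full travel.
- **Around it:** in the final pictures the funnel is in the pot, and the pot, cup, shaker and trivet look unmoved. The arm was at rest and clear of everything.

The tightness of both caps is judged from torque and turn; the joint angles could not be read directly. No check failed or disagreed at the end.

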